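# Hook up the thread bracket and load the tall spool

## Robot

A 6-joint arm with a two-finger parallel gripper is mounted at the origin on the work surface. World frame = base frame: x ahead of the robot, y to its left, z up, the work surface at z = 0. Lengths are in m, angles in rad, forces in N, time in s.
With the tool pointing down it reaches from about 0.3 to 0.775 m from the base axis. Payload 14.6 kg.
Tool frame: the origin (TCP) lies on the front face of the gripper's body, between the roots of the fingers; the fingertips stand 97 mm ahead of it and the grasp point (between the pads) lies r.pinch_z ahead of it (r.pinch_z is the distance from the TCP to the grasp point, in m); z points along the fingers, y is the line along which they close (so a half turn about z gives the same grasp; the last joint's range is limited). The gripper opens to 94 mm and grips with 3 to 60 N. Pads are 16 mm wide; open, the fingers measure 119 mm over their backs; the gripper's body (75 mm by 177 mm) begins 78 mm behind the grasp point.
Start: joints at [-1.193, 0.3, 1.521, -0, 1.321, -0.067], TCP at [0.237, -0.496, 0.303] pointing down, gripper open.
Joint ranges: [-3.03, 3.03], [-0.79, 2.21], [0.23, 2.52], [-1.04, 4.18], [0, 3.07], [-2.55, 2.55]. Speed limits (rad/s): [2.22, 2.22, 2.57, 3.14, 3.14, 3.14].

## Interface

Orientations are given as a unit quaternion [w, x, y, z].
In Python, from cell import readout, imaging, r gives the robot as it stands.
- The arm moves only by the tool servo_tool, never from a script. Its argument "targets" is a list of rows, each an object of numbers: "dx", "dy", "dz": the shift along the tool's x, y, z each as a share of 1000 mm, from -1 to 1; "ax", "ay", "az": the turn, a rotation vector about the tool's x, y, z each as a share of pi/2 rad, from -1 to 1. In form: [{"dx": .., "dy": .., "dz": .., "ax": .., "ay": .., "az": ..}, ...]. A call has 1 to 8 rows; each row is the pose to reach, as a shift and turn from the pose commanded when the call began, along the tool's axes at that moment; what a row does not reach only later rows make up. A row lasts 1/8 s, in which the tool goes at most 62.5 mm and 10.7 degrees, less where a joint would pass 70% of its speed; a pose out of reach is approached as far as the arm can. A call with a number of a shift or a turn outside -1 to 1 is refused whole. A call with a gripper value outside its range is refused whole. "fingers" is the gripper command: -1 is fully open, 1 is shut, values between are in proportion, set as the call begins (left out, the last holds). The fingers move at their own pace and stop on an object; "newtons" is the grip in N (left out, the last holds). Time passes only in rows, so rows that repeat a pose let the fingers close. It gives the time, the measured TCP pose, the force, the opening and the grip force at its end, in the units of the state.
- readout.get_state(): the state, without advancing time (a new reading comes with each control period).
- imaging.camera(name): name is "scene" or "top"; returns (picture, depth): 480x640x3 uint8, blue, green, red; 480x640 float32, m along the optical axis (not along the pixel's ray), 0 where there is no reading.
- imaging.camera_info(name): a dict with "fovy" (degrees; the focal length in pixels is half the picture's height over the tangent of half this angle, whatever the lens; pixels are square), "cx", "cy" (the principal point, pixels), "k1" (the pictures are not rectified: a ray, as slopes to the right and down, at radius r is drawn at 1 + k1 r^2 times it, then the intrinsics apply), "R" (3x3) and "t" (3): a world point X has camera coordinates R X + t. Camera axes: x right, y down, z forward; pixel columns grow to the right and rows downward; lengths in m; the calibration is good to about 2 mm. A picture is of the moment at which its call begins. camera_info takes no time and is no camera call.
- r.job_done(): hands the job in; it is judged then, once.
The state is a dict: "t": time; "joint_positions": joint angles; "qd": joint speeds; "joint_efforts": joint torques, N m; "ee_pos": TCP position; "tcp_rot": TCP orientation; "force": force on the tool from outside, world axes, zero at the start; "ft_torque": the same for the moment, N m; "width": finger opening in m; "grasp_force": force on a finger pad.
Only numpy, scipy, OpenCV 4.12 (cv2) and the standard library are available. Lean on these libraries where they do the work, as an engineer would, in place of code of your own. Each camera call takes 0.05 s, during which the arm holds its last target. There are 200 camera calls.

## Task

Hook the loose spool bracket into the top two slots of the slotted upright: push both hook tabs fully into the slots and then down until they are seated, and let go of it. Then set the tall thread spool upright over the bracket's spindle, fully down on its round plate. Leave the short spool, the tape roll and the glue jar where they are.

Things in the scene. Friction and masses are not known exactly. Their poses are not given: they have to be found in the camera images.
- upright: Fixed bare-steel slotted upright, 60 mm wide, on the bench. Origin: bench level, middle of the slotted front face. +x points into the face (tabs are pushed that way), z up. Face plate 4 mm thick, hollow behind. Four slots in a column at y = 0, each 9 mm wide, 22 mm high; their lower edges are 35, 75, 115 and 155 mm above the bench.
- top_slot (a point): Centre of the top slot's lower edge on the upright's front face, 155 mm above the bench; axes as the upright's. The bracket seated: its tabs' necks rest on the lower edges of the top two slots, its underside is 100 mm above the bench, its back plate on the face. To enter the slots the underside must be 108 to 114 mm up (best 111).
- shelf_edge (a point): Middle of the lower front edge of the plywood shelf on the upright: 215 mm above the bench, 55 mm out from the slotted face. The shelf is 110 mm wide, 15 mm thick; a jar and a carton on it reach 292 mm up. It overhangs the slots, so a gripper pointing straight down has no room there: hold the bracket with the tool leaning back from the face, 30 to 45 degrees from vertical.
- bracket_grip (a point): Loose dark steel spool bracket (about 0.35 kg), standing on its underside. Point inside its gripping rib, 40 mm above the underside, 66 mm in front (-x) of the back plate's rear face. +x towards back plate and tabs, z up. Rib: upright wall 12 mm thick across y, 5 to 95 mm in front of the rear face, 4 to 62 mm up; below it a strip 36 mm wide, 4 mm thick, all along.
- bracket_heel (a point): Middle of the lower edge of the bracket's rear face (on its underside); axes as bracket_grip. The back plate is 40 mm wide, 72 mm high, 5 mm thick.
- upper_tab (a point): Underside of the neck of the bracket's upper hook tab where it leaves the rear face, 55 mm above the underside; the lower tab is the same 40 mm below. Tabs: at mid-width, 5 mm thick across y, reaching 10.5 mm out (+x); neck 8 mm high; beyond a 5.7 mm gap a tooth hangs 8 mm below the neck.
- spindle_foot (a point): Foot of the upright spindle at the bracket's front end, 150 mm in front of the rear face: on top of a round plate 50 mm across, 6 mm above the underside. The spindle is a steel pin 8 mm thick, 32 mm high.
- tall_spool_mid (a point): Middle (half height, on the axis) of the tall black thread spool with yellow ends, loose, standing on the bench: 85 mm high, 42 mm across its wound part, 46 mm across the 5 mm thick end discs, a 14 mm hole right through along z. About 0.12 kg.
- short_spool_mid (a point): Middle of the short spool: same look and diameters, 55 mm high. It stands on the bench; leave it alone. The two spools may stand in either place.
- tape_roll: Roll of tape (bare brown ring) lying on the bench, 90 mm across, 24 mm high; origin at the centre of its underside. Leave it alone.
- glue_jar: Amber glue jar with black cap, standing on the bench (not the one on the shelf), 54 mm across, 80 mm high; origin at the centre of its underside. Leave it alone.
Mind the look-alikes: they are no part of the job. What is shaped like the part that bears tall_spool_mid but blue is not meant.

How it is judged:
By the outcome, as a careful person would: the job done as asked, in the order asked, and still so for the second after the job is handed in, with the robot touching nothing.
It also fails if it takes over 70 s, if anything falls off the work surface, if the arm or the gripper's body presses on something with over 40 N, if the wrist force passes 120 N, or if a joint passes its speed limit or range.

## Working session

There is one attempt and no reset: what is moved stays moved. The work goes in short steps, Python scripts to look and compute and a tool call to move; the robot and the scene stay as the last step left them, time stands still between calls to the robot, and variables do not carry over. Pictures are saved under pics/ and viewed, at most 10 in all, crops included, and the job is handed in when it is done.

Besides the shell and the picture viewer there is one more tool, called after ">>>" by a JSON object that holds its "fn" and its "kwargs". servo_tool: Moves the arm, as the interface text tells. Its arguments: {"type":"object","properties":{"targets":{"type":"array","items":{"type":"object","properties":{"dx":{"type":"number"},"dy":{"type":"number"},"dz":{"type":"number"},"ax":{"type":"number"},"ay":{"type":"number"},"az":{"type":"number"}}}},"fingers":{"type":"number"},"newtons":{"type":"number"}},"required":["targets"]}

```bash
ls; mkdir -p pics; python3 - <<'E'
from cell import readout, imaging, r
import cv2,numpy as np
for n in("scene","top"):
    im,d=imaging.camera(n); cv2.imwrite(f"pics/{n}0.png",im); np.save(f"pics/{n}0.npy",d)
    print(n,imaging.camera_info(n))
print(readout.get_state(), r.pinch_z)
E
```

```text
pics
scene {'fovy': 42.584379038475745, 'cx': 308.7025220720871, 'cy': 232.5509397143443, 'k1': -0.17633197326426964, 'R': array([[ 0.34357696,  0.93898765,  0.016033  ],
       [ 0.65651273, -0.22794135, -0.71905061],
       [-0.67152506,  0.25757509, -0.69477274]]), 't': array([-0.21341184, -0.27122675,  2.00571749])}
top {'fovy': 56.191768511242316, 'cx': 318.22782385043035, 'cy': 239.61329936975145, 'k1': -0.08319214733801063, 'R': array([[-0.01234707, -0.99917738,  0.03862778],
       [-0.98592381,  0.00572338, -0.16709723],
       [ 0.16673869, -0.04014721, -0.98518344]]), 't': array([0.00568679, 0.59005487, 0.94313181])}
{'t': 0.1, 'joint_positions': array([-1.19260223e+00,  3.00407203e-01,  1.52149103e+00,  6.46967656e-06,
        1.32072029e+00, -6.65877602e-02]), 'qd': array([-0.00076887,  0.00043317, -0.00211455, -0.00144771, -0.00060598,
        0.00019634]), 'joint_efforts': array([ 1.59282823e-03, -5.32639575e+01, -3.53286088e+01,  7.09665706e-02,
        2.34897877e-02, -7.62841250e-05]), 'ee_pos': array([ 0.23659977, -0.49636415,  0.30215943]), 'tcp_rot': array([-5.07210038e-04,  9.75372937e-01,  2.20561489e-01, -7.64984086e-05]), 'force': array([ 0.20970348, -0.10690197,  1.34185259]), 'ft_torque': array([-0.0184934 ,  0.00187539,  0.00441694]), 'grasp_force': 0.0, 'width': 0.09416959386771696} 0.0784
```

View pics/scene0.png

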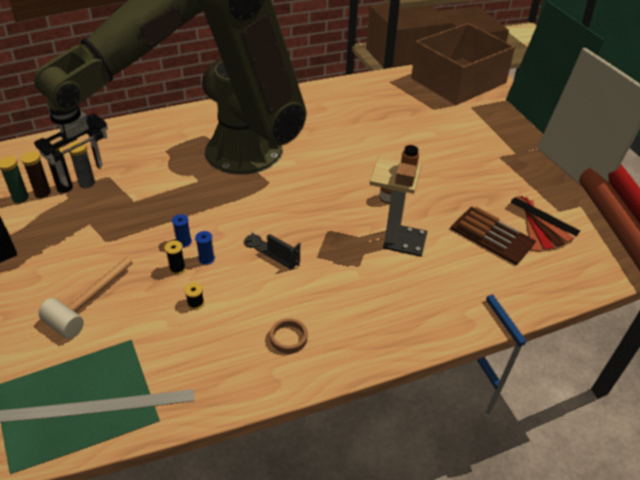

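View pics/top0.png

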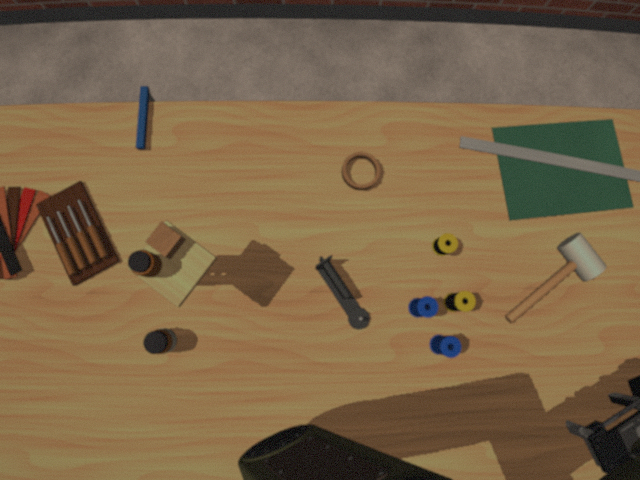

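The four candidates that look like the tall spool:

| Candidate | Scene pixel | Top pixel |
|---|---|---|
| Yellow/black | (175,255) | (463,300) |
| Yellow/black | (194,295) | (447,244) |
| Blue | (181,230) | (450,346) |
| Blue | (205,247) | (427,307) |

The yellow/black spool at scene (175,255) looks taller, so it fits the description. The bracket is at top (342,292) and the upright is under the shelf at top (180,262). I'll measure these and check with crops.

```bash
cat > h.py <<'E'
import numpy as np,cv2
from cell import readout,imaging,r
from scipy.spatial.transform import Rotation as Ro
def cam(n):
    c=imaging.camera_info(n); f=240/np.tan(np.radians(c['fovy'])/2)
    return c,f
def slopes(n,uv):
    c,f=cam(n); d=(np.atleast_2d(uv).astype(float)-[c['cx'],c['cy']])/f; s=d.copy()
    for _ in range(20): s=d/(1+c['k1']*(s**2).sum(1,keepdims=True))
    return np.c_[s,np.ones(len(s))]
def pts(n,uv,depth):
    c,f=cam(n); return (slopes(n,uv)*np.asarray(depth).reshape(-1,1)-c['t'])@c['R']
def onplane(n,uv,z):
    c,f=cam(n); d=slopes(n,uv)@c['R']; o=-c['R'].T@c['t']
    return o+d*((z-o[2])/d[:,2:])
def proj(n,X):
    c,f=cam(n); p=np.atleast_2d(X)@c['R'].T+c['t']; s=p[:,:2]/p[:,2:]
    return s*(1+c['k1']*(s**2).sum(1,keepdims=True))*f+[c['cx'],c['cy']]
def cloud(n,d):
    v,u=np.nonzero(d>0); return pts(n,np.c_[u,v],d[v,u]),np.c_[u,v]
E
python3 - <<'E'
from h import *
S=cv2.imread("pics/scene0.png");T=cv2.imread("pics/top0.png")
a=cv2.resize(S[130:270,360:440],None,fx=4,fy=4,interpolation=2)
b=cv2.resize(S[205:315,150:310],None,fx=2.8,fy=2.8,interpolation=2)[:560]
o=np.zeros((560,800,3),np.uint8);o[:a.shape[0],:320]=a;o[:b.shape[0],330:330+b.shape[1]]=b
cv2.imwrite("pics/crop1.png",o)
a=cv2.resize(T[230:340,300:380],None,fx=5,fy=5,interpolation=2)
b=cv2.resize(T[225:365,400:480],None,fx=4,fy=4,interpolation=2)
o=np.zeros((560,800,3),np.uint8);o[:550,:400]=a;o[:560,410:730]=b
cv2.imwrite("pics/crop2.png",o)
# yellow tops
for n,I in(("scene",S),("top",T)):
    d=np.load(f"pics/{n}0.npy")
    h=cv2.cvtColor(I,cv2.COLOR_BGR2HSV)
    m=cv2.inRange(h,(22,150,90),(35,255,255))
    k,l,st,ce=cv2.connectedComponentsWithStats(m)
    for i in range(1,k):
        if st[i,4]>40:
            v,u=np.nonzero(l==i);P=pts(n,np.c_[u,v],d[v,u]);print(n,st[i],ce[i].round(1),np.median(P,0).round(3),P[:,2].max().round(3))
    P,uv=cloud(n,d)
    for nm,(x0,x1,y0,y1) in dict(br=(.3,.6,-.15,.1),up=(.35,.7,.15,.45)).items():
        for z0,z1 in((.01,.05),(.05,.09),(.09,.2),(.21,.3)):
            q=P[(P[:,0]>x0)&(P[:,0]<x1)&(P[:,1]>y0)&(P[:,1]<y1)&(P[:,2]>z0)&(P[:,2]<z1)]
            if len(q):print(n,nm,z0,len(q),q.min(0).round(3),q.max(0).round(3),q.mean(0).round(3))
E
```

```text
scene br 0.01 378 [ 0.396 -0.115  0.01 ] [0.559 0.005 0.05 ] [ 0.507 -0.041  0.029]
scene br 0.05 261 [ 0.464 -0.065  0.05 ] [0.559 0.004 0.079] [ 0.518 -0.031  0.061]
scene up 0.01 489 [0.362 0.184 0.01 ] [0.667 0.411 0.05 ] [0.518 0.305 0.022]
scene up 0.05 178 [0.379 0.248 0.05 ] [0.567 0.336 0.089] [0.53  0.275 0.068]
scene up 0.09 436 [0.51  0.248 0.09 ] [0.568 0.314 0.199] [0.552 0.266 0.143]
scene up 0.21 1617 [0.447 0.19  0.212] [0.603 0.345 0.296] [0.537 0.265 0.245]
top [438 233  20  21 290] [447.3 242.9] [ 0.58  -0.288  0.055] 1.028
top [455 291  21  21 318] [464.5 301. ] [ 0.45  -0.308  0.085] 1.028
top br 0.01 112 [ 0.395 -0.099  0.01 ] [0.55  0.006 0.05 ] [ 0.491 -0.038  0.031]
top br 0.05 314 [ 0.463 -0.064  0.05 ] [0.553 0.007 0.075] [ 0.51  -0.031  0.063]
top up 0.01 145 [0.35  0.314 0.01 ] [0.4  0.35 0.05] [0.378 0.322 0.033]
top up 0.05 533 [0.35  0.316 0.05 ] [0.398 0.366 0.085] [0.374 0.338 0.075]
top up 0.21 4203 [0.443 0.192 0.214] [0.597 0.346 0.296] [0.518 0.266 0.245]
```

View pics/crop1.png

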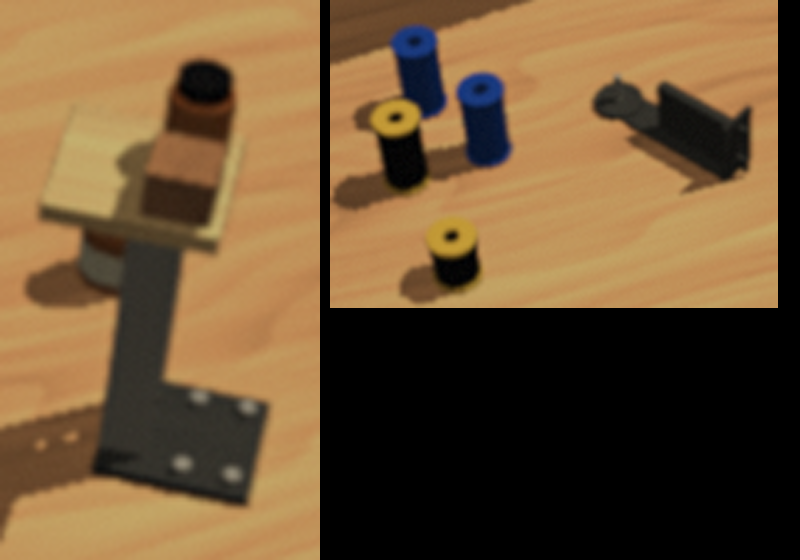

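View pics/crop2.png

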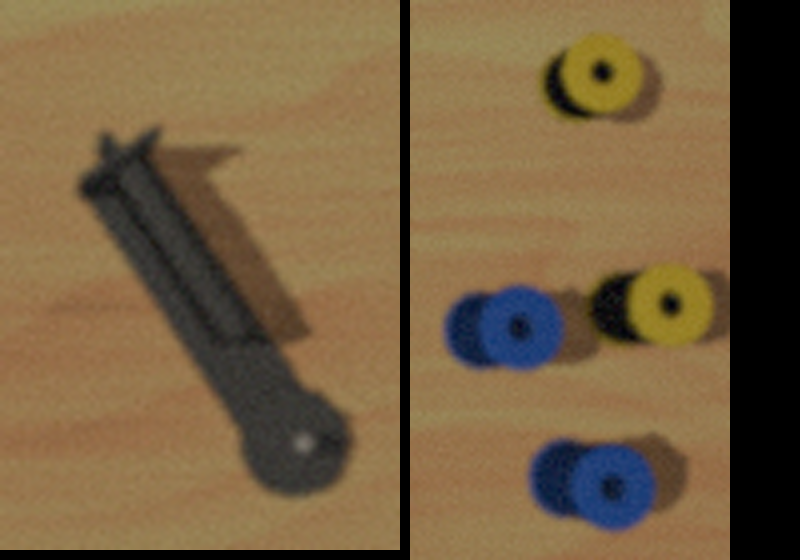

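Crop 1: the yellow/black spool at scene (175,255) is the taller of the pair. Its twin at top (463,300) has its top face at z = 0.085, so it is the tall one. The short spool at (447,244) has its top at 0.055. The blue ones are decoys. The bracket's tabs are at top (325,262) and its plate is at (358,317). Next I'll fit the upright and the bracket.

```bash
python3 - <<'E'
from h import *
S=cv2.imread("pics/scene0.png");T=cv2.imread("pics/top0.png")
for n in("scene","top"):
    c,f=cam(n);print(n,"cam at",(-c['R'].T@c['t']).round(3))
d=np.load("pics/top0.npy");P,uv=cloud("top",d)
def rect(q,nm):
    (c,s,a)=cv2.minAreaRect((q[:,:2]*1000).astype(np.float32));print(nm,np.round(c,1),np.round(s,1),round(a,1),len(q));return cv2.boxPoints((c,s,a)).round(1).tolist()
m=(P[:,2]>.222)&(P[:,2]<.238)&(P[:,1]>.15)&(P[:,1]<.4)
# include things on shelf for the outline
m2=(P[:,2]>.222)&(P[:,2]<.30)&(P[:,1]>.15)&(P[:,1]<.4)&(P[:,0]>.4)
print(np.median(P[m,2]));print(rect(P[m],"shelf"))
d=np.load("pics/scene0.npy");P,uv=cloud("scene",d)
m=(P[:,2]>.025)&(P[:,2]<.19)&(P[:,1]>.2)&(P[:,1]<.4)&(P[:,0]>.48)
q=P[m];c=q.mean(0);
# dominant vertical plane by RANSAC
rng=np.random.default_rng(0)
for it in range(2):
    best=None
    for _ in range(500):
        a,b=q[rng.choice(len(q),2,0)][:,:2];t=b-a
        L=np.linalg.norm(t)
        if L<.015:continue
        nn=np.array([-t[1],t[0]])/L;inl=abs((q[:,:2]-a)@nn)<.002
        if best is None or inl.sum()>best.sum():best=inl
    w=q[best];c=w.mean(0);ev=np.linalg.svd((w-c)[:,:2],full_matrices=False)[2]
    s=(w-c)[:,:2]@ev[0]
    print("post plane",c.round(4),"dir",np.degrees(np.arctan2(ev[0,1],ev[0,0])).round(1),len(w),"of",len(q),np.percentile(s,[1,99]).round(4), "ends",(c[:2]+ev[0]*s.min()).round(4),(c[:2]+ev[0]*s.max()).round(4))
    q=q[~best]
for n in("top","scene"):
    d=np.load(f"pics/{n}0.npy");P,uv=cloud(n,d)
    b=(P[:,0]>.36)&(P[:,0]<.6)&(P[:,1]>-.15)&(P[:,1]<.05)
    rib=P[b&(P[:,2]>.057)&(P[:,2]<.066)];print(n,"rib",rib.mean(0).round(4),rect(rib,"rib"))
    I=cv2.imread(f"pics/{n}0.png")
    pk=b&(P[:,2]>.0665);print(" backplate",P[pk].mean(0).round(4),pk.sum(),rect(P[pk],"bp"))
E
```

```text
scene cam at [ 1.598 -0.378  1.202]
top cam at [0.425 0.04  1.028]
0.23006797470331847
shelf [519.5 268.7] [115.7 111. ] 54.2 2632
[[440.6000061035156, 254.3000030517578], [530.5999755859375, 189.39999389648438], [598.2999877929688, 283.20001220703125], [508.29998779296875, 348.1000061035156]]
post plane [0.5547 0.2634 0.1083] dir 53.8 335 of 659 [-0.0173  0.0169] ends [0.5444 0.2493] [0.5648 0.2772]
post plane [0.5507 0.2639 0.1115] dir 54.7 149 of 324 [-0.0155  0.0177] ends [0.5415 0.251 ] [0.5612 0.2789]
rib [510.  -35.3] [103.3  30.6] 40.2 250
top rib [ 0.5043 -0.0345  0.0618] [[460.70001220703125, -56.900001525878906], [480.5, -80.30000305175781], [559.2999877929688, -13.600000381469727], [539.5999755859375, 9.800000190734863]]
bp [541.2 -10.4] [ 5. 39.] 33.4 47
 backplate [ 0.5413 -0.0106  0.0715] 47 [[528.4000244140625, 4.400000095367432], [549.9000244140625, -28.100000381469727], [554.0999755859375, -25.299999237060547], [532.5999755859375, 7.199999809265137]]
rib [507.3 -28.3] [103.7  39.5] 23.4 149
scene rib [ 0.5126 -0.0332  0.0613] [[451.8999938964844, -30.799999237060547], [467.6000061035156, -67.0], [562.7000122070312, -25.899999618530273], [547.0999755859375, 10.399999618530273]]
bp [511.8 -26.5] [92.1 40.2] 22.3 41
 backplate [ 0.5416 -0.0171  0.0705] 41 [[461.5, -25.399999618530273], [476.79998779296875, -62.599998474121094], [562.0, -27.600000381469727], [546.7000122070312, 9.5]]
```

```bash
cat >> h.py <<'E'
def fitline(q):
    """robust 2D line: point, direction"""
    vx,vy,x,y=cv2.fitLine(q[:,:2].astype(np.float32)*1000,cv2.DIST_HUBER,0,.01,.01).ravel()
    return np.array([x,y])/1000,np.array([vx,vy])
def tilt(yaw,lean,flip=False):
    """tool rotation: z leaning `lean` from down towards yaw; y across"""
    z=np.array([np.sin(lean)*np.cos(yaw),np.sin(lean)*np.sin(yaw),-np.cos(lean)])
    y=np.array([-np.sin(yaw),np.cos(yaw),0])*(-1 if flip else 1)
    return np.c_[np.cross(y,z),y,z]
def delta(p,Rt,st=None):
    """row numbers to bring the GRASP point to p with rotation Rt"""
    st=st or readout.get_state(); w,x,y,z=st['tcp_rot'];R0=Ro.from_quat([x,y,z,w]).as_matrix()
    tcp=np.asarray(p)-Rt[:,2]*r.pinch_z
    return (R0.T@(tcp-st['ee_pos'])).round(4), (Ro.from_matrix(R0.T@Rt).as_rotvec()/(np.pi/2)).round(4)
def grasp(st=None):
    st=st or readout.get_state(); w,x,y,z=st['tcp_rot'];R0=Ro.from_quat([x,y,z,w]).as_matrix()
    return st['ee_pos']+R0[:,2]*r.pinch_z,R0
E
python3 - <<'E'
from h import *
# bracket, top view
d=np.load("pics/top0.npy");P,uv=cloud("top",d)
b=(P[:,0]>.36)&(P[:,0]<.6)&(P[:,1]>-.15)&(P[:,1]<.05)
rib=P[b&(P[:,2]>.059)&(P[:,2]<.066)]
p,v=rib[:,:2].mean(0),np.array([.83,.55]);v/=np.linalg.norm(v)
for _ in range(6):
    n=np.array([-v[1],v[0]]);k=(abs((rib[:,:2]-p)@n)<.0075)&((rib[:,:2]-p)@v<.035);p,v=fitline(rib[k]);v*=np.sign(v[0])
s=(rib[k][:,:2]-p)@v;s2=(rib[abs((rib[:,:2]-p)@n)<.007][:,:2]-p)@v
print("rib line",p,np.degrees(np.arctan2(v[1],v[0])),k.sum(),s.min(),s2.max(), "z",np.median(rib[k][:,2]))
print(" front end",p+v*s2.min()," back",p+v*s2.max(),np.ptp(s2))
bp=P[b&(P[:,2]>.068)];t=(bp[:,:2]-p)@v;print("bp along",t.min(),t.max(),"lat",np.percentile((bp[:,:2]-p)@n,[2,98]))
# round plate + dark mask
T=cv2.imread("pics/top0.png");g=cv2.cvtColor(T,cv2.COLOR_BGR2GRAY)
m=((g<70)*255).astype(np.uint8);m[:, :300]=0;m[:,390:]=0;m[:240]=0;m[340:]=0
c=max(cv2.findContours(m,0,1)[0],key=cv2.contourArea)[:,0]
w=onplane("top",c,.006)[:,:2];a=(w-p)@v;print("dark extents along",a.min(),"plate centre est",p+v*(a.min()+.025), "lat of front",((w-p)@n)[a<a.min()+.03].min(),((w-p)@n)[a<a.min()+.03].max())
# shelf edges
q=P[(P[:,2]>.226)&(P[:,2]<.234)&(P[:,1]>.15)&(P[:,1]<.4)&(P[:,0]>.42)]
yaw=np.radians(54.1)
for it in range(3):
    u=np.array([np.cos(yaw),np.sin(yaw)]);l=np.array([-u[1],u[0]]);a=q[:,:2]@u;e=q[:,:2]@l
    def edge(main,cross,sg):
        o=[]
        bins=np.arange(cross.min()+.008,cross.max()-.008,.004)
        for x in bins:
            k=(cross>=x)&(cross<x+.004)
            if k.sum()>3:o.append((x+.002,(main[k]*sg).max()*sg))
        o=np.array(o);vx,vy,x0,y0=cv2.fitLine((o*1000).astype(np.float32),cv2.DIST_HUBER,0,.01,.01).ravel()
        return np.degrees(np.arctan(vy/vx)),y0/1000-vy/vx*(x0/1000-cross.mean())
    E={k:edge(*z) for k,z in dict(front=(a,e,-1),left=(e,a,1),right=(e,a,-1),back=(a,e,1)).items()}
    print(np.degrees(yaw),{k:(round(float(z[0]),2),round(float(z[1]),4)) for k,z in E.items()})
    yaw+=np.radians((-E['front'][0]+E['right'][0])/2)
fr=E['front'][1];la=(E['left'][1]+E['right'][1])/2
print("face mid",u*(fr+.055)+l*la,"width",E['left'][1]-E['right'][1])
d=np.load("pics/scene0.npy");P,uv=cloud("scene",d)
q=P[(P[:,2]>.03)&(P[:,2]<.19)&(P[:,0]>.48)];e=q[:,:2]@l;a=q[:,:2]@u
k=(abs(e-la+.03)<.012)&(abs(a-fr-.055)<.08);print("side wall lat rel",np.percentile(e[k]-la,[5,25,50,75,95]),"along rel face",np.percentile(a[k]-fr-.055,[1,5,50,95,99]))
E
```

```text
rib line [ 0.4941597  -0.04093564] 33.17942 176 -0.035654678681004866 0.06806535327521358 z 0.06199632681056576
 front end [ 0.46431813 -0.06044812]  back [ 0.55112774 -0.00368602] 0.10372003195621846
bp along 0.053518645227270976 0.05860232149167213 lat [-0.01926674  0.01889105]
dark extents along -0.1138772462298613 plate centre est [ 0.41977292 -0.08957484] lat of front -0.022274813230091364 0.022952201360204004
54.1 {'front': (-0.34, 0.4658), 'left': (0.44, -0.2085), 'right': (-1.11, -0.3173), 'back': (4.56, 0.5308)}
53.71222380055705 {'front': (-0.68, 0.4676), 'left': (0.74, -0.2051), 'right': (-0.78, -0.3138), 'back': (4.14, 0.5326)}
53.662342312063586 {'front': (-0.73, 0.4678), 'left': (0.86, -0.2047), 'right': (-0.73, -0.3134), 'back': (4.09, 0.5328)}
face mid [0.51844115 0.26764534] width 0.10866632878995736
side wall lat rel [-0.03593035 -0.03312152 -0.03135796 -0.02951186 -0.02674547] along rel face [0.00073021 0.00226499 0.01801164 0.03338756 0.03486747]
```

```bash
python3 - <<'E'
from h import *
print(grasp()[1].round(3))
yaw=np.radians(33.2)
for f in(0,1):
    Rt=tilt(yaw,np.radians(36),f); g=np.array([.488,-.045,.04])
    print(f,delta(g-Rt[:,2]*.1,Rt))
E
```

```text
[[ 0.903  0.43  -0.   ]
 [ 0.43  -0.903  0.001]
 [ 0.    -0.001 -1.   ]]
0 (array([ 0.3172, -0.2851,  0.1181]), array([ 0.5925, -0.039 ,  1.824 ]))
1 (array([ 0.3172, -0.2851,  0.1181]), array([ 0.0263,  0.3993, -0.0831]))
```

>>> {"fn": "servo_tool", "kwargs": {"targets": [{"dx": 0.317, "dy": -0.285, "dz": 0.05, "ax": 0.026, "ay": 0.4, "az": -0.083}, {"dx": 0.317, "dy": -0.285, "dz": 0.05, "ax": 0.026, "ay": 0.4, "az": -0.083}, {"dx": 0.317, "dy": -0.285, "dz": 0.05, "ax": 0.026, "ay": 0.4, "az": -0.083}, {"dx": 0.317, "dy": -0.285, "dz": 0.05, "ax": 0.026, "ay": 0.4, "az": -0.083}, {"dx": 0.317, "dy": -0.285, "dz": 0.05, "ax": 0.026, "ay": 0.4, "az": -0.083}, {"dx": 0.317, "dy": -0.285, "dz": 0.05, "ax": 0.026, "ay": 0.4, "az": -0.083}, {"dx": 0.317, "dy": -0.285, "dz": 0.118, "ax": 0.026, "ay": 0.4, "az": -0.083}, {"dx": 0.317, "dy": -0.285, "dz": 0.118, "ax": 0.026, "ay": 0.4, "az": -0.083}], "fingers": -1}}

```text
t: 1.1
ee_pos: [0.3998, -0.1007, 0.1828]
tcp_rot: [-0.089, 0.911, 0.272, 0.296]
force: [0.8, -0.5, 0.6]
width: 0.0937
grasp_force: 0.0
```

```bash
python3 - <<'E'
from h import *
g,R=grasp();print(g,readout.get_state()['joint_positions'].round(2))
Rt=tilt(np.radians(33.2),np.radians(36),1);print(delta([.488,-.045,.04],Rt))
E
```

```text
[ 0.43825113 -0.07539919  0.11934957] [-0.57  0.08  2.19  0.86  0.78 -0.18]
(array([0.0005, 0.0018, 0.0984]), array([-0.0008,  0.0003,  0.0008]))
```

>>> {"fn": "servo_tool", "kwargs": {"targets": [{"dy": 0.002, "dz": 0.05}, {"dy": 0.002, "dz": 0.08}, {"dy": 0.002, "dz": 0.098}, {"dy": 0.002, "dz": 0.098}]}}

```text
$.targets[0]: bad value
```

>>> {"fn": "servo_tool", "kwargs": {"targets": [{}, {}, {}, {}, {}, {}, {}, {}], "fingers": 1, "newtons": 50}}

```text
$.targets[0]: bad value
```

```bash
python3 - <<'E'
from h import *
s=readout.get_state();g,R=grasp(s);print(g,s['width'],s['grasp_force'],s['force'],s['ft_torque'])
print(R.round(3))
E
```

```text
[ 0.43825113 -0.07539919  0.11934957] 0.09374892011259324 0.0 [ 0.84681515 -0.52013697  0.61382403] [-0.15105066  0.18105163  0.01261156]
[[ 0.677  0.549  0.491]
 [ 0.444 -0.836  0.323]
 [ 0.587 -0.    -0.809]]
```

>>> {"fn": "servo_tool", "kwargs": {"targets": [{"dx": 0, "dy": 0.002, "dz": 0.05, "ax": 0, "ay": 0, "az": 0}, {"dx": 0, "dy": 0.002, "dz": 0.08, "ax": 0, "ay": 0, "az": 0}, {"dx": 0, "dy": 0.002, "dz": 0.098, "ax": 0, "ay": 0, "az": 0}, {"dx": 0, "dy": 0.002, "dz": 0.098, "ax": 0, "ay": 0, "az": 0}]}}

```text
t: 1.6
ee_pos: [0.4494, -0.0725, 0.1045]
tcp_rot: [-0.089, 0.911, 0.272, 0.296]
force: [-0.5, -0.2, 1.0]
width: 0.094
grasp_force: 0.0
```

>>> {"fn": "servo_tool", "kwargs": {"targets": [{"dx": 0, "dy": 0, "dz": 0, "ax": 0, "ay": 0, "az": 0}, {"dx": 0, "dy": 0, "dz": 0, "ax": 0, "ay": 0, "az": 0}, {"dx": 0, "dy": 0, "dz": 0, "ax": 0, "ay": 0, "az": 0}, {"dx": 0, "dy": 0, "dz": 0, "ax": 0, "ay": 0, "az": 0}, {"dx": 0, "dy": 0, "dz": 0, "ax": 0, "ay": 0, "az": 0}, {"dx": 0, "dy": 0, "dz": 0, "ax": 0, "ay": 0, "az": 0}], "fingers": 1, "newtons": 50}}

```text
t: 2.35
ee_pos: [0.4496, -0.073, 0.1054]
tcp_rot: [-0.088, 0.911, 0.272, 0.297]
force: [0.7, -0.5, -0.6]
width: 0.0375
grasp_force: 0.0
```

```bash
python3 - <<'E'
from h import *
s=readout.get_state();g,R=grasp(s);print(g,s['width'],s['grasp_force'],s['force'],s['ft_torque'])
print(R.round(3), s['t'])
E
```

```text
[ 0.48824685 -0.04784438  0.04203517] 0.037454215451328036 0.0 [ 0.74087105 -0.51220585 -0.62826276] [-0.14748347  0.22546161  0.02374365]
[[ 0.676  0.547  0.493]
 [ 0.443 -0.837  0.321]
 [ 0.588  0.001 -0.809]] 2.35
```

>>> {"fn": "servo_tool", "kwargs": {"targets": [{"dx": 0, "dy": 0, "dz": 0, "ax": 0, "ay": 0, "az": 0}, {"dx": 0, "dy": 0, "dz": 0, "ax": 0, "ay": 0, "az": 0}, {"dx": 0, "dy": 0, "dz": 0, "ax": 0, "ay": 0, "az": 0}, {"dx": 0, "dy": 0, "dz": 0, "ax": 0, "ay": 0, "az": 0}, {"dx": 0, "dy": 0, "dz": 0, "ax": 0, "ay": 0, "az": 0}, {"dx": 0, "dy": 0, "dz": 0, "ax": 0, "ay": 0, "az": 0}]}}

```text
t: 3.1
ee_pos: [0.4495, -0.0729, 0.1053]
tcp_rot: [-0.088, 0.911, 0.272, 0.297]
force: [-0.4, 1.3, -0.8]
width: 0.012
grasp_force: 50.0
```

```bash
python3 - <<'E'
from h import *
s=readout.get_state();g,R=grasp(s);print(g,s['width'],s['grasp_force'],s['force'],s['ft_torque'])
print(R.round(3), s['t'])
# targets: lift, then pre-insert 60 mm off face
u=np.array([np.cos(np.radians(54.1)),np.sin(np.radians(54.1)),0])
Rt=tilt(np.radians(54.1),np.radians(36),1)
F=np.array([.5185,.2665,0])
hz=g[2]   # grasp height above underside
print("up",delta(g+[0,0,.12],R)); print("pre",delta(F-u*(.066+.060)+[0,0,.111+hz],Rt))
E
```

```text
[ 0.48815281 -0.04773507  0.04194829] 0.012048834841498181 49.99961256980896 [-0.40168299  1.33103648 -0.75783762] [0.05002821 0.34271941 0.12967575]
[[ 0.676  0.547  0.493]
 [ 0.443 -0.837  0.321]
 [ 0.588  0.001 -0.809]] 3.1
up (array([ 0.0706,  0.0001, -0.097 ]), array([0., 0., 0.]))
pre (array([ 0.1324, -0.1847, -0.0412]), array([ 0.1372, -0.0003, -0.1874]))
```

>>> {"fn": "servo_tool", "kwargs": {"targets": [{"dx": 0.035, "dy": 0, "dz": -0.05, "ax": 0, "ay": 0, "az": 0}, {"dx": 0.07, "dy": 0, "dz": -0.097, "ax": 0, "ay": 0, "az": 0}, {"dx": 0.085, "dy": -0.05, "dz": -0.09, "ax": 0.03, "ay": 0, "az": -0.04}, {"dx": 0.1, "dy": -0.1, "dz": -0.075, "ax": 0.07, "ay": 0, "az": -0.09}, {"dx": 0.115, "dy": -0.14, "dz": -0.06, "ax": 0.1, "ay": 0, "az": -0.14}, {"dx": 0.125, "dy": -0.17, "dz": -0.045, "ax": 0.13, "ay": 0, "az": -0.17}, {"dx": 0.132, "dy": -0.185, "dz": -0.041, "ax": 0.137, "ay": 0, "az": -0.187}, {"dx": 0.132, "dy": -0.185, "dz": -0.041, "ax": 0.137, "ay": 0, "az": -0.187}]}}

```text
t: 4.1
ee_pos: [0.4171, 0.1278, 0.2157]
tcp_rot: [-0.141, 0.847, 0.433, 0.275]
force: [-0.7, -1.1, -3.3]
width: 0.0115
grasp_force: 50.0
```

```bash
python3 - <<'E'
from h import *
s=readout.get_state();g,R=grasp(s);print(g,s['width'],s['force'],s['ft_torque'],s['joint_positions'].round(2))
print("yaw",np.degrees(np.arctan2(R[1,2],R[0,2])),"lean",np.degrees(np.arccos(-R[2,2])),R[:,1].round(4))
o=np.zeros((600,800,3),np.uint8)
for n in("scene","top"):
    im,d=imaging.camera(n); cv2.imwrite(f"pics/{n}1.png",im); np.save(f"pics/{n}1.npy",d)
    if n=="scene": a=cv2.resize(im[140:260,310:440],None,fx=4,fy=4,interpolation=2);o[:480,:390]=a[:,:390]; a=a[:480];o[:480,:400]=a[:,120:520]
    else: b=cv2.resize(im[210:360,130:262],None,fx=3,fy=3,interpolation=2);o[:450,402:798]=b
cv2.imwrite("pics/crop3.png",o)
E
```

```text
[0.44405649 0.16514186 0.15229659] 0.01150864179906443 [-0.68101555 -1.11877799 -3.2866497 ] [-0.53114798  0.34894263 -0.03094798] [0.02 0.03 2.14 0.79 0.72 0.1 ]
yaw 54.142502243066346 lean 36.00291641224481 [ 0.8105 -0.5857  0.    ]
```

View pics/crop3.png

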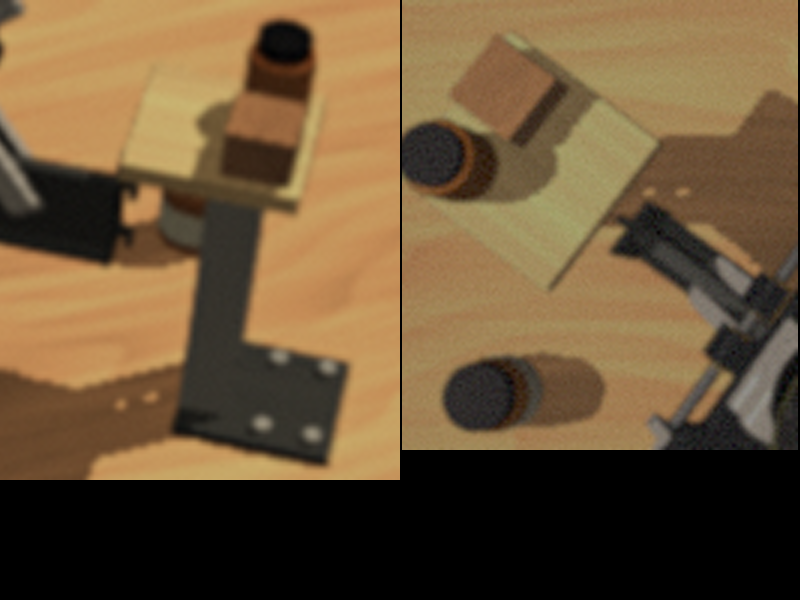

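```bash
python3 - <<'E'
from h import *
s=readout.get_state();g,_=grasp(s)
yaw=np.radians(54.14);u=np.array([np.cos(yaw),np.sin(yaw)]);l=np.array([-u[1],u[0]])
print("grasp along/lat",g[:2]@u,g[:2]@l)
def ab(P): return P[:,:2]@u,P[:,:2]@l
# pixel edges of the shelf via brightness threshold in the top picture, sub-pixel in rectified grid at z=.230
def rect(n,z,amin,amax,emin,emax,st=.0005,img=None):
    A,E=np.meshgrid(np.arange(amin,amax,st),np.arange(emin,emax,st),indexing='ij')
    X=np.c_[(A.ravel()[:,None]*u+E.ravel()[:,None]*l),np.full(A.size,z)]
    uv=proj(n,X).astype(np.float32).reshape(*A.shape,2)
    return cv2.remap(img,uv[...,0],uv[...,1],1)
for k in(0,1):
    I=cv2.imread(f"pics/top{k}.png").astype(np.float32)
    d=np.load(f"pics/top{k}.npy")
    H=pts("top",np.c_[np.tile(np.arange(640),480),np.repeat(np.arange(480),640)],d.ravel())[:,2].reshape(480,640).astype(np.float32)
    h=rect("top",.230,.44,.60,-.345,-.18,img=H);b=(h>.2)
    # lateral edges vs along, and front edges
    A=np.arange(.44,.60,.0005)[:b.shape[0]];E=np.arange(-.345,-.18,.0005)
    rr=[];ll=[];aa=[]
    for i,a in enumerate(A):
        j=np.nonzero(b[i])[0]
        if .475<a<.53 and len(j): rr.append(E[j[0]]);ll.append(E[j[-1]]+.0005);aa.append(a)
    for nm,e in(("right",rr),("left",ll)):
        c=np.polyfit(aa,e,1);print(k,nm,"slope deg",np.degrees(c[0]).round(2),"at mid",np.median(e).round(4))
    ff=[];ee=[]
    for j,e in enumerate(E):
        i=np.nonzero(b[:,j])[0]
        if -.31<e<-.215 and len(i): ff.append(A[i[0]]);ee.append(e)
    c=np.polyfit(ee,ff,1);print(k,"front slope",np.degrees(c[0]).round(2),np.median(ff).round(4))
# bracket in the two views
for n in("top","scene"):
    P,uv=cloud(n,np.load(f"pics/{n}1.npy"));a,e=ab(P);z=P[:,2];ga=g[:2]@u;ge=g[:2]@l
    k=(a>ga+.058)&(a<ga+.07)&(abs(e-ge)<.04)&(z>.177)&(z<.188);print(n,"bp top",k.sum(),np.percentile(e[k]-ge,[1,50,99]).round(4),np.percentile(a[k]-ga,[1,99]).round(4),np.median(z[k]))
    k=(a>ga+.015)&(a<ga+.058)&(abs(e-ge)<.012)&(z>.168)&(z<.178);print(n,"rib top",k.sum(),np.percentile(e[k]-ge,[1,50,99]).round(4),np.median(z[k]), (e[k]-ge).mean().round(4))
    if n=="scene":
        k=(a>ga+.058)&(a<ga+.068)&(abs(e-ge)<.03)&(z>.115)&(z<.175);print("bp side",k.sum(),np.percentile(e[k]-ge,[5,25,50,75]).round(4))
        k=(a>ga-.1)&(a<ga+.058)&(abs(e-ge)<.012)&(z>.125)&(z<.17);print("rib side",k.sum(),np.percentile(e[k]-ge,[5,25,50,75]).round(4))
        k=(abs(e+.294)<.006)&(abs(a-.54)<.025)&(z>.03)&(z<.19)
        c=np.polyfit(a[k],e[k],1);print("post side",k.sum(),np.median(e[k]),"slope",np.degrees(c[0]), "front a",np.percentile(a[k],[1,5]))
E
```

```text
grasp along/lat 0.3933475979975717 -0.26404623401477734
0 right slope deg -2.3 at mid -0.317
0 left slope deg -8.22 at mid -0.209
0 front slope -0.84 0.4635
1 right slope deg 0.29 at mid -0.317
1 left slope deg -0.47 at mid -0.209
1 front slope 0.3 0.4635
top bp top 64 [-0.018   0.0007  0.0204] [0.0617 0.0678] 0.18167611564954564
top rib top 147 [-0.0045  0.0012  0.0074] 0.17229573647603452 0.0014
scene bp top 11 [-0.0199 -0.0109  0.0173] [0.0635 0.068 ] 0.1808607935927658
scene rib top 56 [-0.0094 -0.0014  0.0071] 0.17148436646052356 -0.002
bp side 63 [-0.023  -0.0183 -0.014  -0.0042]
rib side 316 [-0.0106 -0.0076 -0.0057 -0.0033]
post side 565 -0.29485408368013366 slope 0.7060725029912294 front a [0.5211995  0.52265717]
```

Crop 3 shows the bracket level with its two tabs pointing at the post. By relative measurement in both views it sits 0.3–0.8 mm left of the slot line. The underside is at about 110.3 mm, and the rear face is about 58–59 mm from the upright's face. Moving in next.

>>> {"fn": "servo_tool", "kwargs": {"targets": [{"dx": 0.012, "dy": 0.0005, "dz": 0.008, "ax": 0, "ay": 0, "az": 0}, {"dx": 0.024, "dy": 0.0005, "dz": 0.0165, "ax": 0, "ay": 0, "az": 0}, {"dx": 0.036, "dy": 0.0005, "dz": 0.0253, "ax": 0, "ay": 0, "az": 0}, {"dx": 0.036, "dy": 0.0005, "dz": 0.0253, "ax": 0, "ay": 0, "az": 0}]}}

```text
t: 4.7
ee_pos: [0.444, 0.1633, 0.2165]
tcp_rot: [-0.141, 0.847, 0.433, 0.275]
force: [0.7, -0.3, -3.7]
width: 0.0118
grasp_force: 50.0
```

>>> {"fn": "servo_tool", "kwargs": {"targets": [{"dx": 0.0016, "dy": 0, "dz": 0.0012, "ax": 0, "ay": 0, "az": 0}, {"dx": 0.0032, "dy": 0, "dz": 0.0024, "ax": 0, "ay": 0, "az": 0}, {"dx": 0.0048, "dy": 0, "dz": 0.0035, "ax": 0, "ay": 0, "az": 0}]}}

```text
t: 5.08
ee_pos: [0.4472, 0.1672, 0.2168]
tcp_rot: [-0.14, 0.847, 0.432, 0.276]
force: [0.2, -0.7, -3.0]
width: 0.0116
grasp_force: 50.0
```

```bash
cat > st.py <<'E'
from h import *
s=readout.get_state();g,R=grasp(s);yaw=np.radians(54.14);u=np.array([np.cos(yaw),np.sin(yaw)]);l=np.array([-u[1],u[0]])
print("a,e,z",(g[:2]@u).round(4),(g[:2]@l).round(4),g[2].round(4),"F a,e,z",(s['force'][:2]@u).round(1),(s['force'][:2]@l).round(1),s['force'][2].round(1),"M a,e,z",(s['ft_torque'][:2]@u).round(2),(s['ft_torque'][:2]@l).round(2),s['ft_torque'][2].round(2),"w",s['width'].round(4),"yaw/lean",np.degrees(np.arctan2(R[1,2],R[0,2])).round(2),np.degrees(np.arccos(-R[2,2])).round(2),s['t'])
E
python3 st.py
```

```text
Traceback (most recent call last):
  File "st.py", line 3, in <module>
    print("a,e,z",(g[:2]@u).round(4),(g[:2]@l).round(4),g[2].round(4),"F a,e,z",(s['force'][:2]@u).round(1),(s['force'][:2]@l).round(1),s['force'][2].round(1),"M a,e,z",(s['ft_torque'][:2]@u).round(2),(s['ft_torque'][:2]@l).round(2),s['ft_torque'][2].round(2),"w",s['width'].round(4),"yaw/lean",np.degrees(np.arctan2(R[1,2],R[0,2])).round(2),np.degrees(np.arccos(-R[2,2])).round(2),s['t'])
                                                                                                                                                                                                                                                                        ^^^^^^^^^^^^^^^^
AttributeError: 'float' object has no attribute 'round'
```

>>> {"fn": "servo_tool", "kwargs": {"targets": [{"dx": 0.0016, "dy": 0, "dz": 0.0012, "ax": 0, "ay": 0, "az": 0}, {"dx": 0.0032, "dy": 0, "dz": 0.0024, "ax": 0, "ay": 0, "az": 0}, {"dx": 0.0032, "dy": 0, "dz": 0.0024, "ax": 0, "ay": 0, "az": 0}]}}

```text
t: 5.45
ee_pos: [0.4495, 0.1706, 0.2166]
tcp_rot: [-0.14, 0.847, 0.432, 0.276]
force: [-0.3, 0.0, -2.5]
width: 0.0118
grasp_force: 50.0
```

```bash
sed -i "s/s\['width'\].round(4)/round(s['width'],4)/" st.py; python3 st.py
```

```text
a,e,z 0.4477 -0.2644 0.1532 F a,e,z -0.1 0.2 -2.5 M a,e,z -0.06 0.6 -0.04 w 0.0118 yaw/lean 54.03 36.03 5.45
```

>>> {"fn": "servo_tool", "kwargs": {"targets": [{"dx": 0.0016, "dy": 0, "dz": 0.0012, "ax": 0, "ay": 0, "az": 0}, {"dx": 0.0024, "dy": 0, "dz": 0.0018, "ax": 0, "ay": 0, "az": 0}, {"dx": 0.0024, "dy": 0, "dz": 0.0018, "ax": 0, "ay": 0, "az": 0}]}}

```text
t: 5.82
ee_pos: [0.4512, 0.173, 0.2166]
tcp_rot: [-0.14, 0.847, 0.432, 0.276]
force: [0.4, -0.5, -3.3]
width: 0.0118
grasp_force: 50.0
```

>>> {"fn": "servo_tool", "kwargs": {"targets": [{"dx": 0.0008, "dy": 0, "dz": 0.0006, "ax": 0, "ay": 0, "az": 0}, {"dx": 0.0016, "dy": 0, "dz": 0.0012, "ax": 0, "ay": 0, "az": 0}, {"dx": 0.0016, "dy": 0, "dz": 0.0012, "ax": 0, "ay": 0, "az": 0}]}}

```text
t: 6.2
ee_pos: [0.4524, 0.1746, 0.2165]
tcp_rot: [-0.14, 0.847, 0.432, 0.276]
force: [-0.3, 0.4, -3.4]
width: 0.0119
grasp_force: 50.0
```

```bash
python3 st.py
```

```text
a,e,z 0.4527 -0.2644 0.1531 F a,e,z 0.1 0.5 -3.4 M a,e,z -0.05 0.63 -0.03 w 0.0119 yaw/lean 54.03 36.03 6.2
```

>>> {"fn": "servo_tool", "kwargs": {"targets": [{"dx": 0.0008, "dy": 0, "dz": 0.0006, "ax": 0, "ay": 0, "az": 0}, {"dx": 0.0008, "dy": 0, "dz": 0.0006, "ax": 0, "ay": 0, "az": 0}, {"dx": 0.0008, "dy": 0, "dz": 0.0006, "ax": 0, "ay": 0, "az": 0}]}}

```text
t: 6.58
ee_pos: [0.4526, 0.175, 0.2164]
tcp_rot: [-0.14, 0.847, 0.432, 0.275]
force: [-8.7, -8.8, 1.7]
width: 0.0116
grasp_force: 50.0
```

>>> {"fn": "servo_tool", "kwargs": {"targets": [{"dx": 0.0008, "dy": 0, "dz": 0.0006, "ax": 0, "ay": 0, "az": 0}, {"dx": 0.0008, "dy": 0, "dz": 0.0006, "ax": 0, "ay": 0, "az": 0}, {"dx": 0.0008, "dy": 0, "dz": 0.0006, "ax": 0, "ay": 0, "az": 0}]}}

```text
t: 6.95
ee_pos: [0.4528, 0.1753, 0.2163]
tcp_rot: [-0.14, 0.847, 0.432, 0.275]
force: [-20.2, -22.4, 9.5]
width: 0.0117
grasp_force: 50.0
```

```bash
python3 st.py
```

```text
a,e,z 0.4533 -0.2643 0.1528 F a,e,z -30.0 3.3 9.5 M a,e,z 0.44 2.88 0.14 w 0.0117 yaw/lean 54.07 35.93 6.95
```

Contact force builds with the rear face at a = 0.5207, which agrees with the measured face, so the tabs are fully in. I'll ease off slightly and lower.

>>> {"fn": "servo_tool", "kwargs": {"targets": [{"dx": -0.0007, "dy": 0, "dz": -0.0005, "ax": 0, "ay": 0, "az": 0}, {"dx": -0.0019, "dy": 0, "dz": 0.0011, "ax": 0, "ay": 0, "az": 0}, {"dx": -0.0031, "dy": 0, "dz": 0.0027, "ax": 0, "ay": 0, "az": 0}, {"dx": -0.0043, "dy": 0, "dz": 0.0043, "ax": 0, "ay": 0, "az": 0}, {"dx": -0.0055, "dy": 0, "dz": 0.006, "ax": 0, "ay": 0, "az": 0}, {"dx": -0.006, "dy": 0, "dz": 0.0068, "ax": 0, "ay": 0, "az": 0}, {"dx": -0.006, "dy": 0, "dz": 0.0068, "ax": 0, "ay": 0, "az": 0}]}}

```text
t: 7.82
ee_pos: [0.4529, 0.1751, 0.2073]
tcp_rot: [-0.14, 0.847, 0.432, 0.275]
force: [-5.4, -9.0, -0.1]
width: 0.0119
grasp_force: 50.0
```

```bash
python3 st.py
```

```text
a,e,z 0.4533 -0.2646 0.1439 F a,e,z -10.5 -0.8 -0.1 M a,e,z -0.11 1.63 -0.24 w 0.0119 yaw/lean 53.99 35.99 7.825
```

>>> {"fn": "servo_tool", "kwargs": {"targets": [{"dx": -0.0009, "dy": 0, "dz": 0.0008, "ax": 0, "ay": 0, "az": 0}, {"dx": -0.0014, "dy": 0, "dz": 0.0014, "ax": 0, "ay": 0, "az": 0}, {"dx": -0.0014, "dy": 0, "dz": 0.0014, "ax": 0, "ay": 0, "az": 0}]}}

```text
t: 8.2
ee_pos: [0.4528, 0.175, 0.2054]
tcp_rot: [-0.14, 0.847, 0.432, 0.275]
force: [-3.2, -4.0, -2.3]
width: 0.0118
grasp_force: 50.0
```

>>> {"fn": "servo_tool", "kwargs": {"targets": [{"dx": -0.0003, "dy": 0, "dz": 0.0004, "ax": 0, "ay": 0, "az": 0}, {"dx": -0.0006, "dy": 0, "dz": 0.0008, "ax": 0, "ay": 0, "az": 0}, {"dx": -0.0006, "dy": 0, "dz": 0.0008, "ax": 0, "ay": 0, "az": 0}]}}

```text
t: 8.57
ee_pos: [0.4528, 0.1749, 0.2051]
tcp_rot: [-0.14, 0.847, 0.432, 0.276]
force: [-12.1, -11.2, 9.4]
width: 0.0117
grasp_force: 50.0
```

```bash
python3 st.py
```

```text
a,e,z 0.4532 -0.2646 0.1417 F a,e,z -16.1 3.2 9.4 M a,e,z 0.38 1.17 0.24 w 0.0117 yaw/lean 53.99 36.06 8.575
```

>>> {"fn": "servo_tool", "kwargs": {"targets": [{"dx": -0.0003, "dy": 0, "dz": 0.0005, "ax": 0, "ay": 0, "az": 0}, {"dx": -0.0003, "dy": 0, "dz": 0.0005, "ax": 0, "ay": 0, "az": 0}]}}

```text
t: 8.82
ee_pos: [0.4528, 0.1749, 0.2049]
tcp_rot: [-0.14, 0.847, 0.432, 0.276]
force: [-17.8, -16.3, 17.3]
width: 0.0114
grasp_force: 50.0
```

```bash
python3 st.py
```

```text
a,e,z 0.4532 -0.2646 0.1415 F a,e,z -23.7 4.8 17.3 M a,e,z 0.65 1.35 0.47 w 0.0114 yaw/lean 53.98 36.08 8.825
```

Seated: the hard stop is at underside ≈ 0.0995–0.100. Releasing partway (no wide sweep is needed), then retreating along the tool axis and up.

>>> {"fn": "servo_tool", "kwargs": {"targets": [{"dx": -0.0004, "dy": 0, "dz": -0.0006, "ax": 0, "ay": 0, "az": 0}, {"dx": -0.0004, "dy": 0, "dz": -0.0006, "ax": 0, "ay": 0, "az": 0}, {"dx": -0.0004, "dy": 0, "dz": -0.0006, "ax": 0, "ay": 0, "az": 0}, {"dx": -0.0004, "dy": 0, "dz": -0.0006, "ax": 0, "ay": 0, "az": 0}, {"dx": -0.0004, "dy": 0, "dz": -0.0006, "ax": 0, "ay": 0, "az": 0}, {"dx": -0.0004, "dy": 0, "dz": -0.0006, "ax": 0, "ay": 0, "az": 0}], "fingers": -0.2}}

```text
t: 9.57
ee_pos: [0.4525, 0.1748, 0.2042]
tcp_rot: [-0.14, 0.847, 0.432, 0.276]
force: [0.4, 0.0, 0.4]
width: 0.0562
grasp_force: 0.0
```

>>> {"fn": "servo_tool", "kwargs": {"targets": [{"dx": 0, "dy": 0, "dz": -0.03, "ax": 0, "ay": 0, "az": 0}, {"dx": 0, "dy": 0, "dz": -0.07, "ax": 0, "ay": 0, "az": 0}, {"dx": 0, "dy": 0, "dz": -0.12, "ax": 0, "ay": 0, "az": 0}, {"dx": 0, "dy": 0, "dz": -0.16, "ax": 0, "ay": 0, "az": 0}, {"dx": 0, "dy": 0, "dz": -0.16, "ax": 0, "ay": 0, "az": 0}]}}

```text
t: 10.2
ee_pos: [0.3972, 0.0978, 0.3358]
tcp_rot: [-0.139, 0.847, 0.432, 0.278]
force: [0.2, 0.9, -0.4]
width: 0.0564
grasp_force: 0.0
```

```bash
python3 - <<'E'
from h import *
import st
for n in("scene","top"):
    im,d=imaging.camera(n); cv2.imwrite(f"pics/{n}2.png",im); np.save(f"pics/{n}2.npy",d)
    P,uv=cloud(n,d);u,l=st.u,st.l;a=P[:,:2]@u-.5207;e=P[:,:2]@l+.2640;z=P[:,2]
    for nm,k in dict(rib=(a>-.095)&(a<-.006)&(abs(e)<.012)&(z>.15)&(z<.17),bp=(a>-.007)&(a<.002)&(abs(e)<.03)&(z>.168)&(z<.178),
       plate=(a>-.18)&(a<-.12)&(abs(e)<.03)&(z>.09)&(z<.115)).items():
        if k.sum():print(n,nm,k.sum(),"a",np.percentile(a[k],[2,50,98]).round(4),"e",np.percentile(e[k],[2,50,98]).round(4),"z",np.median(z[k]).round(4))
S=cv2.imread("pics/scene2.png");T=cv2.imread("pics/top2.png")
o=np.zeros((600,800,3),np.uint8)
o[:480,:400]=cv2.resize(S[150:270,335:435],None,fx=4,fy=4,interpolation=2)
b=cv2.resize(T[220:360,160:260],None,fx=4,fy=4,interpolation=2);o[:560,400:]=b
cv2.imwrite("pics/crop4.png",o)
E
```

```text
a,e,z 0.3582 -0.2651 0.2726 F a,e,z 0.9 0.4 -0.4 M a,e,z -0.06 0.26 -0.01 w 0.0564 yaw/lean 53.62 36.18 10.2
scene rib 177 a [-0.0939 -0.0509 -0.0095] e [-0.0115 -0.0057  0.0039] z 0.1584
scene bp 12 a [-0.0065 -0.0033  0.0004] e [-0.0243 -0.0127  0.0001] z 0.1715
scene plate 208 a [-0.1705 -0.1463 -0.1224] e [-0.0261 -0.0044  0.0223] z 0.1
top rib 177 a [-0.094  -0.0693 -0.0437] e [-0.005   0.0006  0.0067] z 0.1593
top plate 527 a [-0.1726 -0.1471 -0.1211] e [-0.0188  0.0022  0.0241] z 0.1003
```

View pics/crop4.png

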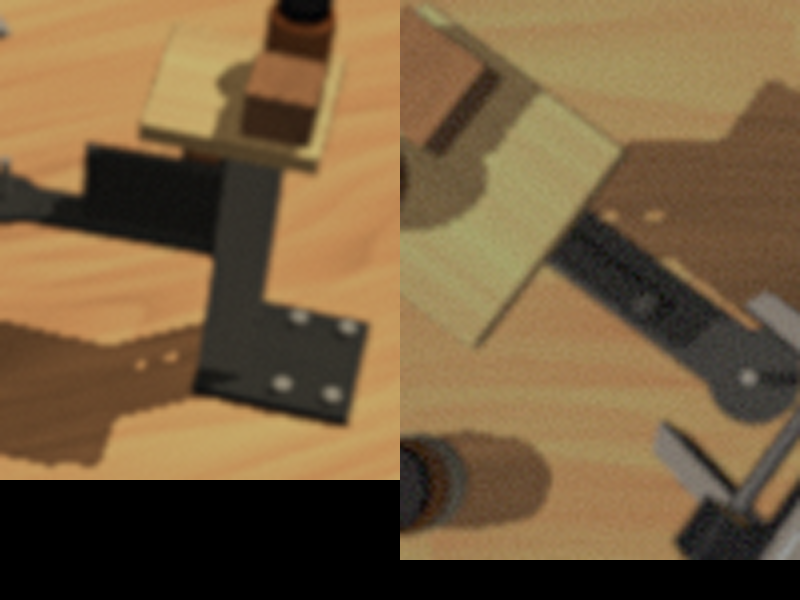

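Crop 4: the bracket hangs on the upright with its back plate against the face (scene crop (215,190)), and the spindle is at top crop (748,377). The depth hints at a small droop, so I'll measure the tilt and the spindle.

```bash
python3 - <<'E'
from h import *
yaw=np.radians(54.14);u=np.array([np.cos(yaw),np.sin(yaw)]);l=np.array([-u[1],u[0]])
for n in("top","scene"):
    P,uv=cloud(n,np.load(f"pics/{n}2.npy"));a=P[:,:2]@u-.5207;e=P[:,:2]@l+.264;z=P[:,2]
    for a0 in np.arange(-.18,0,.012):
        k=(a>a0)&(a<a0+.012)&(abs(e-(.001 if n=="top" else -.001))<.0045)&(z>.09)
        k2=(a>a0)&(a<a0+.012)&(abs(e)>.009)&(abs(e)<.016)&(z>.085)&(z<.115)
        print(n,round(a0+.006,3),k.sum(),np.percentile(z[k],[50,90]).round(4) if k.sum() else "",k2.sum(),np.median(z[k2]).round(4) if k2.sum() else "")
    k=(a>-.175)&(a<-.12)&(abs(e)<.03)&(z>.11)&(z<.15);print("spindle pts",k.sum(),np.median(P[k],0),z[k].max() if k.any() else "",np.median(a[k]),np.median(e[k]))
# spindle tip bright blob in top picture
T=cv2.cvtColor(cv2.imread("pics/top2.png"),cv2.COLOR_BGR2GRAY);c=(160+748/4,220+377/4);x,y=map(int,c)
w=T[y-5:y+6,x-5:x+6].astype(float);w=np.clip(w-100,0,None);yy,xx=np.mgrid[y-5:y+6,x-5:x+6];uv=[(w*xx).sum()/w.sum(),(w*yy).sum()/w.sum()]
for z in(.138,.134):
    X=onplane("top",uv,z)[0];print("tip",uv,X,X[:2]@u-.5207,X[:2]@l+.264)
E
```

```text
top -0.174 16 [0.0995 0.1011] 12 0.0997
top -0.162 28 [0.1    0.1027] 41 0.0998
top -0.15 28 [0.1205 0.1341] 42 0.1005
top -0.138 26 [0.1011 0.1031] 41 0.1006
top -0.126 25 [0.1003 0.1021] 41 0.0999
top -0.114 26 [0.0999 0.1018] 42 0.0998
top -0.102 32 [0.1008 0.147 ] 38 0.1002
top -0.09 45 [0.1576 0.1605] 38 0.1006
top -0.078 31 [0.1591 0.1609] 34 0.101
top -0.066 29 [0.1596 0.1614] 34 0.1017
top -0.054 57 [0.2172 0.2307] 36 0.1017
top -0.042 48 [0.2285 0.2307] 32 0.1021
top -0.03 33 [0.2303 0.2319] 21 0.1029
top -0.018 34 [0.2303 0.2313] 0 
top -0.006 34 [0.2297 0.2327] 0 
spindle pts 15 [0.42883501 0.14520324 0.13170198] 0.1370451392708893 -0.15144734543529353 0.0010980327856118799
scene -0.174 7 [0.0989 0.1029] 5 0.0994
scene -0.162 10 [0.1002 0.1027] 15 0.0986
scene -0.15 22 [0.1124 0.1299] 11 0.1006
scene -0.138 8 [0.0995 0.1015] 10 0.1015
scene -0.126 9 [0.1018 0.1043] 15 0.0996
scene -0.114 11 [0.1007 0.1034] 14 0.1002
scene -0.102 11 [0.1004 0.1049] 10 0.1005
scene -0.09 37 [0.1369 0.158 ] 10 0.1004
scene -0.078 32 [0.1476 0.16  ] 12 0.1015
scene -0.066 28 [0.1423 0.1594] 11 0.102
scene -0.054 35 [0.1378 0.1598] 10 0.1031
scene -0.042 38 [0.1596 0.2311] 11 0.1036
scene -0.03 30 [0.1592 0.2319] 9 0.1034
scene -0.018 33 [0.1604 0.2319] 12 0.1042
scene -0.006 19 [0.2295 0.2329] 4 0.1094
spindle pts 17 [0.43273397 0.14440729 0.12862771] 0.13284551180750737 -0.15083342332897193 -0.0021037974511772806
tip [np.float64(346.88891732787306), np.float64(314.34476580496545)] [ 0.42598915 -0.05055151  0.138     ] -0.3121222155579948 -0.11085666791810622
tip [np.float64(346.88891732787306), np.float64(314.34476580496545)] [ 0.42599557 -0.05095946  0.134     ] -0.3124490787661633 -0.11110084383158658
```

```bash
python3 - <<'E'
from h import *
yaw=np.radians(54.14);u=np.array([np.cos(yaw),np.sin(yaw)]);l=np.array([-u[1],u[0]])
T=cv2.cvtColor(cv2.imread("pics/top2.png"),cv2.COLOR_BGR2GRAY);x,y=247,314
w=np.clip(T[y-5:y+6,x-5:x+6].astype(float)-90,0,None);yy,xx=np.mgrid[y-5:y+6,x-5:x+6];uv=[(w*xx).sum()/w.sum(),(w*yy).sum()/w.sum()]
X=onplane("top",uv,.133)[0];print("tip",uv,X,X[:2]@u-.5207,X[:2]@l+.264)
for n in("top","scene"):
    P,_=cloud(n,np.load(f"pics/{n}2.npy"));a=P[:,:2]@u-.5207;e=P[:,:2]@l+.264
    k=(abs(a+.15)<.035)&(abs(e)<.035)&(P[:,2]>.096)&(P[:,2]<.104)&(a<-.14);
    (c,rad)=cv2.minEnclosingCircle((np.c_[a,e][k]*1000).astype(np.float32));print(n,"plate front circle",c,rad)
    I=cv2.imread(f"pics/{n}2.png");h=cv2.cvtColor(I,cv2.COLOR_BGR2HSV)
    for nm,lo,hi in(("yel",(20,120,60),(36,255,255)),("blue",(105,120,40),(130,255,255))):
        m=cv2.morphologyEx(cv2.inRange(h,lo,hi),cv2.MORPH_CLOSE,np.ones((5,5)))
        for c in cv2.findContours(m,0,1)[0]:
            if cv2.contourArea(c)>60:
                cx,cy=c[:,0].min(0);dx,dy=c[:,0].max(0)
                if dy-cy>60 or (n=="top" and not 380<cx<480) or (n=="scene" and not 150<cx<220):continue
                ce=cv2.fitEllipse(c);q=[onplane(n,ce[0],z)[0].round(4)[:2] for z in(.085,.055)]
                w=onplane(n,c[:,0],.085);print(n,nm,np.round(ce[0],1),np.round(ce[1],1),q)
        
E
```

```text
tip [np.float64(246.6276150627615), np.float64(313.9623430962343)] [0.42889413 0.14606798 0.133     ] -0.15107003501193783 0.0019700049590078983
top plate front circle (-150.93772888183594, 2.1777734756469727) 24.87370491027832
top yel [459.5 301.2] [20.5 33.9] [array([ 0.4495, -0.2973]), array([ 0.4503, -0.308 ])]
top yel [444.9 243.2] [21.3 30.5] [array([ 0.5746, -0.2725]), array([ 0.5794, -0.2825])]
top blue [445.9 345.4] [18.7 31. ] [array([ 0.3581, -0.2628]), array([ 0.356 , -0.2725])]
top blue [423.6 306.8] [18.5 28.5] [array([ 0.4391, -0.2188]), array([ 0.4396, -0.227 ])]
scene plate front circle (-147.54913330078125, -2.04512882232666) 27.989198684692383
scene yel [228.8 297.2] [11.5 64.8] [array([ 0.6631, -0.2174]), array([ 0.638 , -0.2131])]
scene yel [193.1 289.3] [14.4 16.9] [array([ 0.6114, -0.2924]), array([ 0.5849, -0.29  ])]
scene yel [173.1 247. ] [12.6 16.8] [array([ 0.4547, -0.31  ]), array([ 0.424 , -0.3082])]
scene blue [204.5 246.2] [15.  36.8] [array([ 0.4784, -0.2328]), array([ 0.4484, -0.2289])]
scene blue [181.2 228. ] [14.  33.2] [array([ 0.3923, -0.2759]), array([ 0.36  , -0.2731])]
```

```bash
python3 - <<'E'
from h import *
for n in("top","scene"):
    P,_=cloud(n,np.load(f"pics/{n}2.npy"))
    for nm,c,zt in(("tall",(.452,-.308),.085),("A",(.44,-.236),.085),("B",(.358,-.27),.085)):
        k=(np.hypot(P[:,0]-c[0],P[:,1]-c[1])<.035)&(abs(P[:,2]-zt)<.004);q=(P[k][:,:2]*1000).astype(np.float32)
        q=q[np.hypot(*(q-np.median(q,0)).T)<28]
        print(n,nm,k.sum(),cv2.minEnclosingCircle(q),(q.max(0)+q.min(0))/2,np.ptp(q,axis=0))
st=readout.get_state();Rt=tilt(np.radians(95),0,1)
print(delta([.452,-.309,.20],Rt),st['joint_positions'].round(2))
E
```

```text
top tall 316 ((450.1225891113281, -308.71295166015625), 23.558265686035156) [ 449.8864  -308.44446] [42.6373   46.579193]
top A 322 ((439.3982238769531, -227.32896423339844), 23.477855682373047) [ 439.71088 -227.6846 ] [44.25467 46.18715]
top B 335 ((355.6617126464844, -272.7195129394531), 23.623231887817383) [ 355.5896  -272.67798] [43.639893 47.158188]
scene tall 151 ((453.18389892578125, -310.920654296875), 24.531471252441406) [ 453.11224 -310.7204 ] [48.67935 42.4628 ]
scene A 151 ((443.7642822265625, -228.7290802001953), 24.539897918701172) [ 443.9619  -227.59961] [48.402252 44.777115]
scene B 145 ((357.9581298828125, -275.1768493652344), 23.611207962036133) [ 357.6139 -274.7243] [45.954163 44.743317]
(array([-0.273 ,  0.2838, -0.1306]), array([ 0.1434, -0.3829, -0.4399])) [-0.06 -0.2   2.05  0.62  1.01  0.3 ]
```

>>> {"fn": "servo_tool", "kwargs": {"targets": [{"dx": -0.272, "dy": 0.283, "dz": -0.13, "ax": 0.143, "ay": -0.383, "az": -0.44}, {"dx": -0.272, "dy": 0.283, "dz": -0.13, "ax": 0.143, "ay": -0.383, "az": -0.44}, {"dx": -0.272, "dy": 0.283, "dz": -0.13, "ax": 0.143, "ay": -0.383, "az": -0.44}, {"dx": -0.272, "dy": 0.283, "dz": -0.13, "ax": 0.143, "ay": -0.383, "az": -0.44}, {"dx": -0.272, "dy": 0.283, "dz": -0.13, "ax": 0.143, "ay": -0.383, "az": -0.44}, {"dx": -0.272, "dy": 0.283, "dz": -0.13, "ax": 0.143, "ay": -0.383, "az": -0.44}, {"dx": -0.272, "dy": 0.283, "dz": -0.13, "ax": 0.143, "ay": -0.383, "az": -0.44}, {"dx": -0.272, "dy": 0.283, "dz": -0.13, "ax": 0.143, "ay": -0.383, "az": -0.44}], "fingers": -0.7}}

```text
t: 11.3
ee_pos: [0.4524, -0.3088, 0.276]
tcp_rot: [-0.002, 0.676, 0.737, -0.0]
force: [-0.0, 0.9, -0.5]
width: 0.0798
grasp_force: 0.0
```

```bash
python3 - <<'E'
from h import *
s=readout.get_state();Rt=tilt(np.radians(95),0,1)
print(grasp(s)[0],delta([.4515,-.3097,.057],Rt),s['joint_positions'].round(2),s['width'])
E
```

```text
[ 0.45217467 -0.30866915  0.19755184] (array([-0.0011, -0.0006,  0.1406]), array([-0.0016, -0.0016, -0.0005])) [-0.67  0.32  1.56  0.    1.27 -0.75] 0.07979672430498407
```

>>> {"fn": "servo_tool", "kwargs": {"targets": [{"dx": -0.001, "dy": -0.0006, "dz": 0.05, "ax": -0.001, "ay": -0.001, "az": 0}, {"dx": -0.001, "dy": -0.0006, "dz": 0.1, "ax": -0.001, "ay": -0.001, "az": 0}, {"dx": -0.001, "dy": -0.0006, "dz": 0.125, "ax": -0.001, "ay": -0.001, "az": 0}, {"dx": -0.001, "dy": -0.0006, "dz": 0.14, "ax": -0.001, "ay": -0.001, "az": 0}, {"dx": -0.001, "dy": -0.0006, "dz": 0.14, "ax": -0.001, "ay": -0.001, "az": 0}]}}

```text
t: 11.92
ee_pos: [0.4519, -0.3079, 0.1381]
tcp_rot: [0.001, 0.675, 0.738, 0.0]
force: [-0.2, 0.3, 0.0]
width: 0.0797
grasp_force: 0.0
```

>>> {"fn": "servo_tool", "kwargs": {"targets": [{"dx": 0, "dy": 0, "dz": 0, "ax": 0, "ay": 0, "az": 0}, {"dx": 0, "dy": 0, "dz": 0, "ax": 0, "ay": 0, "az": 0}, {"dx": 0, "dy": 0, "dz": 0, "ax": 0, "ay": 0, "az": 0}, {"dx": 0, "dy": 0, "dz": 0, "ax": 0, "ay": 0, "az": 0}, {"dx": 0, "dy": 0, "dz": 0, "ax": 0, "ay": 0, "az": 0}, {"dx": 0, "dy": 0, "dz": 0, "ax": 0, "ay": 0, "az": 0}, {"dx": 0, "dy": 0, "dz": 0, "ax": 0, "ay": 0, "az": 0}], "fingers": 1, "newtons": 20}}

```text
t: 12.8
ee_pos: [0.4519, -0.3088, 0.139]
tcp_rot: [0.002, 0.675, 0.737, 0.0]
force: [-1.8, -0.4, 5.6]
width: 0.0444
grasp_force: 20.0
```

```bash
python3 - <<'E'
from h import *
import st
g,R=grasp();print(g)
Rt=tilt(np.radians(54.1),0,1);sp=st.u*.3702+st.l*-.2646
print("spindle",sp);print("up",delta(g+[0,0,.17],R),"over",delta([*sp,.1345+.015+g[2]],Rt))
E
```

```text
a,e,z 0.0144 -0.5473 0.0606 F a,e,z -1.4 1.3 5.6 M a,e,z 0.08 0.08 -0.05 w 0.0444 yaw/lean -41.28 0.18 12.8
[ 0.45204489 -0.30893727  0.06064355]
spindle [0.43131092 0.14502444]
up (array([-0.0004,  0.0004, -0.17  ]), array([0., 0., 0.])) over (array([ 0.4535,  0.0196, -0.1505]), array([0.0018, 0.0009, 0.4547]))
```

The width reads 44 mm, so the pads may be catching the 46 mm end disc. I'll reopen, go 12 mm lower and grip the wound part.

>>> {"fn": "servo_tool", "kwargs": {"targets": [{"dx": 0, "dy": 0, "dz": 0, "ax": 0, "ay": 0, "az": 0}, {"dx": 0, "dy": 0, "dz": 0, "ax": 0, "ay": 0, "az": 0}, {"dx": 0, "dy": 0, "dz": 0.006, "ax": 0, "ay": 0, "az": 0}, {"dx": 0, "dy": 0, "dz": 0.013, "ax": 0, "ay": 0, "az": 0}, {"dx": 0, "dy": 0, "dz": 0.013, "ax": 0, "ay": 0, "az": 0}], "fingers": -0.4}}

```text
t: 13.42
ee_pos: [0.4516, -0.3085, 0.1249]
tcp_rot: [0.001, 0.675, 0.737, -0.0]
force: [0.8, -0.6, 0.6]
width: 0.0655
grasp_force: 0.0
```

>>> {"fn": "servo_tool", "kwargs": {"targets": [{"dx": 0, "dy": 0, "dz": 0, "ax": 0, "ay": 0, "az": 0}, {"dx": 0, "dy": 0, "dz": 0, "ax": 0, "ay": 0, "az": 0}, {"dx": 0, "dy": 0, "dz": 0, "ax": 0, "ay": 0, "az": 0}, {"dx": 0, "dy": 0, "dz": 0, "ax": 0, "ay": 0, "az": 0}, {"dx": 0, "dy": 0, "dz": 0, "ax": 0, "ay": 0, "az": 0}, {"dx": 0, "dy": 0, "dz": 0, "ax": 0, "ay": 0, "az": 0}], "fingers": 1}}

```text
t: 14.18
ee_pos: [0.4519, -0.3087, 0.1259]
tcp_rot: [0.001, 0.675, 0.737, 0.0]
force: [-0.4, 1.2, 1.3]
width: 0.0444
grasp_force: 20.0
```

```bash
python3 - <<'E'
from h import *
import st
g,R=grasp();print(g)
Rt=tilt(np.radians(54.1),0,1);sp=st.u*.3702+st.l*-.2646
print("up",delta(g+[0,0,.17],R),"over",delta([*sp,.1345+.015+g[2]],Rt))
E
```

```text
a,e,z 0.0145 -0.5473 0.0475 F a,e,z 0.7 1.0 1.3 M a,e,z -0.03 0.03 0.04 w 0.0444 yaw/lean -41.3 0.16 14.175
[ 0.45201878 -0.3088708   0.04750717]
up (array([-0.0004,  0.0003, -0.17  ]), array([0., 0., 0.])) over (array([ 0.4535,  0.0196, -0.1504]), array([0.0017, 0.0008, 0.4547]))
```

>>> {"fn": "servo_tool", "kwargs": {"targets": [{"dx": 0, "dy": 0, "dz": -0.02, "ax": 0, "ay": 0, "az": 0}, {"dx": 0, "dy": 0, "dz": -0.06, "ax": 0, "ay": 0, "az": 0}, {"dx": 0, "dy": 0, "dz": -0.11, "ax": 0, "ay": 0, "az": 0}, {"dx": 0, "dy": 0, "dz": -0.17, "ax": 0, "ay": 0, "az": 0}, {"dx": 0.05, "dy": 0, "dz": -0.17, "ax": 0, "ay": 0, "az": 0.1}, {"dx": 0.1, "dy": 0.004, "dz": -0.17, "ax": 0, "ay": 0, "az": 0.2}, {"dx": 0.15, "dy": 0.006, "dz": -0.17, "ax": 0, "ay": 0, "az": 0.3}, {"dx": 0.2, "dy": 0.008, "dz": -0.17, "ax": 0, "ay": 0, "az": 0.4}], "newtons": 30}}

```text
t: 15.18
ee_pos: [0.4415, -0.1069, 0.2954]
tcp_rot: [0.001, 0.872, 0.49, 0.0]
force: [0.6, 0.8, -1.0]
width: 0.0444
grasp_force: 30.0
```

```bash
python3 - <<'E'
from h import *
import st
Rt=tilt(np.radians(54.1),0,1);sp=st.u*.3702+st.l*-.2646
print("over+",delta([*sp,.1345+.0225+.0475],Rt))
E
```

```text
a,e,z 0.172 -0.4207 0.217 F a,e,z 1.0 -0.0 -1.0 M a,e,z -0.04 0.0 0.0 w 0.0444 yaw/lean -40.51 0.15 15.175
over+ (array([ 0.21  , -0.1396,  0.012 ]), array([0.0017, 0.0002, 0.0513]))
```

>>> {"fn": "servo_tool", "kwargs": {"targets": [{"dx": 0.04, "dy": -0.027, "dz": 0, "ax": 0, "ay": 0, "az": 0.02}, {"dx": 0.08, "dy": -0.054, "dz": 0, "ax": 0, "ay": 0, "az": 0.05}, {"dx": 0.12, "dy": -0.08, "dz": 0, "ax": 0.0017, "ay": 0, "az": 0.051}, {"dx": 0.16, "dy": -0.107, "dz": 0, "ax": 0.0017, "ay": 0, "az": 0.051}, {"dx": 0.195, "dy": -0.13, "dz": 0.005, "ax": 0.0017, "ay": 0, "az": 0.051}, {"dx": 0.21, "dy": -0.14, "dz": 0.012, "ax": 0.0017, "ay": 0, "az": 0.051}, {"dx": 0.21, "dy": -0.14, "dz": 0.012, "ax": 0.0017, "ay": 0, "az": 0.051}]}}

```text
t: 16.05
ee_pos: [0.4296, 0.1444, 0.2824]
tcp_rot: [-0.0, 0.889, 0.458, -0.001]
force: [-0.4, -0.9, -0.4]
width: 0.0443
grasp_force: 30.0
```

```bash
python3 - <<'E'
from h import *
import st
g,R=grasp();print(g,readout.get_state()['joint_positions'].round(2))
sp=st.u*.3702+st.l*-.2646;print("err to spindle",g[:2]-sp)
for n in("scene","top"):
    im,d=imaging.camera(n); cv2.imwrite(f"pics/{n}3.png",im); np.save(f"pics/{n}3.npy",d)
    P,uv=cloud(n,d);k=(np.hypot(*(P[:,:2]-g[:2]).T)<.045)
    a=P[:,:2]@st.u-g[:2]@st.u;e=P[:,:2]@st.l-g[:2]@st.l
    h=cv2.cvtColor(im,cv2.COLOR_BGR2HSV);y=cv2.inRange(h,(20,110,50),(36,255,255))[uv[:,1],uv[:,0]]>0
    for lo,hi in((.14,.18),(.225,.26)):
        q=k&y&(P[:,2]>lo)&(P[:,2]<hi)
        if q.sum():print(n,lo,q.sum(),"a",np.percentile(a[q],[2,50,98]).round(4),"e",np.percentile(e[q],[2,50,98]).round(4),"z",np.percentile(P[q,2],[2,50,98]).round(4))
S=cv2.imread("pics/scene3.png");o=np.zeros((600,800,3),np.uint8);c=proj("scene",[*g[:2],.15])[0].astype(int)
t=S[c[1]-70:c[1]+50,c[0]-70:c[0]+90];o[:600]=cv2.resize(t,(800,600),interpolation=2);print(c)
cv2.imwrite("pics/crop5.png",o)
E
```

```text
a,e,z 0.3686 -0.2635 0.204 F a,e,z -1.0 -0.2 -0.4 M a,e,z -0.08 0.05 -0.01 w 0.0443 yaw/lean -158.98 0.1 16.05
[0.42948726 0.14432073 0.20399033] [ 0.24  0.1   1.81 -0.    1.23  0.86]
err to spindle [-0.00182366 -0.00070371]
scene 0.14 19 a [-0.0007  0.0132  0.0201] e [-0.0218 -0.0152 -0.0017] z [0.1597 0.1624 0.1669]
[335 184]
```

View pics/crop5.png

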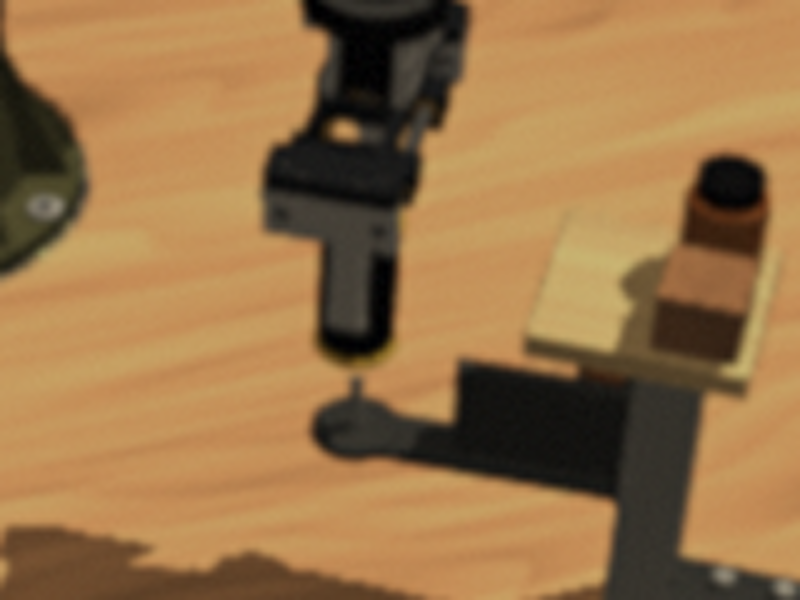

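Crop 5: the spool is held straight, with its bottom disc at crop (356,350). The spindle tip is just below at crop (356,380), so they nearly line up. I'll measure the offset sub-pixel before lowering.

```bash
python3 - <<'E'
from h import *
import st
g,R=grasp();c=np.array([335,184]);S=cv2.imread("pics/scene3.png");G=S.astype(float).sum(2)/3
# crop->raw: x=265+X/5, y=114+Y/5
def axis_at(row,base,zr):
    z=np.linspace(*zr,60);q=proj("scene",np.c_[np.tile(base,(60,1)),z]);return np.interp(row,q[::-1,1],q[::-1,0]) if q[0,1]>q[-1,1] else np.interp(row,q[:,1],q[:,0])
px=lambda a:proj("scene",[*(g[:2]+st.u*a),.15])[0,0]
per=(px(.005)-px(-.005))/10;print("px per mm along",per,"lateral",(proj("scene",[*(g[:2]+st.l*.005),.15])[0,0]-px(0))/5)
sp=st.u*.3702+st.l*-.2646
for row in range(179,192):
    r_=G[row,322:350];print(row,r_.astype(int)[4:26],"spoolaxis",round(float(axis_at(row,g[:2],(.1,.26)))-326,2),"spindle",round(float(axis_at(row,sp,(.08,.16)))-326,2))
E
```

```text
a,e,z 0.3679 -0.2646 0.2046 F a,e,z 0.8 0.3 -1.1 M a,e,z -0.06 0.08 -0.03 w 0.0444 yaw/lean -134.0 0.04 16.15
px per mm along 0.3615232157185574 lateral 0.08954318331735749
179 [145 127  81  33  28  38  44  49  51  56  62  61  39  14   4   2  16  69
 124 146 147 146] spoolaxis 9.54 spindle 10.23
180 [140 117  71  26  11  18  23  26  32  36  41  39  24  11   2   1  16  67
 121 142 144 144] spoolaxis 9.48 spindle 10.23
181 [138 111  67  26   6   4   7   7  10  15  19  17   9   4   4   5  27  73
 120 140 144 143] spoolaxis 9.42 spindle 10.23
182 [137 112  73  34  13   5   1   2   2   3   5   4   5   1   4  14  48  88
 123 140 146 147] spoolaxis 9.36 spindle 10.2
183 [140 121  87  53  29  15   7   6   4   3   4   0   4   6  17  39  74 106
 129 143 149 149] spoolaxis 9.3 spindle 10.14
184 [141 130 109  79  54  37  25  16  10  11  14  13  17  30  52  74  98 119
 137 147 150 147] spoolaxis 9.25 spindle 10.08
185 [141 140 131 107  84  65  51  39  32  35  46  50  53  62  87 101 116 132
 144 148 148 147] spoolaxis 9.19 spindle 10.02
186 [144 146 144 136 119  99  81  66  61  67  80  84  85  91 102 116 131 141
 144 144 147 144] spoolaxis 9.13 spindle 9.96
187 [149 149 148 148 142 133 119 107  97  96 101 105 108 112 124 132 140 144
 142 142 142 143] spoolaxis 9.07 spindle 9.9
188 [149 148 148 148 148 147 143 135 128 119 117 121 128 135 138 140 141 141
 140 141 141 143] spoolaxis 9.01 spindle 9.84
189 [146 147 147 148 147 147 146 143 129 110 101 114 131 140 141 141 141 142
 142 141 142 142] spoolaxis 8.95 spindle 9.78
190 [145 146 145 144 144 143 144 139 122  89  75 102 129 143 144 143 142 142
 141 142 139 139] spoolaxis 8.9 spindle 9.72
191 [144 143 142 143 142 143 143 140 119  82  68  98 130 142 144 142 141 140
 139 136 135 134] spoolaxis 8.84 spindle 9.67
```

>>> {"fn": "servo_tool", "kwargs": {"targets": [{"dx": 0.0028, "dy": 0, "dz": 0, "ax": 0, "ay": 0, "az": 0}, {"dx": 0.0028, "dy": 0, "dz": 0.01, "ax": 0, "ay": 0, "az": 0}, {"dx": 0.0028, "dy": 0, "dz": 0.018, "ax": 0, "ay": 0, "az": 0}, {"dx": 0.0028, "dy": 0, "dz": 0.025, "ax": 0, "ay": 0, "az": 0}, {"dx": 0.0028, "dy": 0, "dz": 0.03, "ax": 0, "ay": 0, "az": 0}, {"dx": 0.0028, "dy": 0, "dz": 0.03, "ax": 0, "ay": 0, "az": 0}]}}

```text
t: 16.9
ee_pos: [0.4315, 0.1458, 0.2526]
tcp_rot: [0.0, 0.889, 0.457, -0.001]
force: [0.1, 0.2, -0.9]
width: 0.0441
grasp_force: 30.0
```

```bash
python3 st.py
```

```text
a,e,z 0.3709 -0.2643 0.1742 F a,e,z 0.2 -0.0 -0.9 M a,e,z -0.11 -0.05 -0.01 w 0.0441 yaw/lean -151.12 0.06 16.9
```

>>> {"fn": "servo_tool", "kwargs": {"targets": [{"dx": 0, "dy": 0, "dz": 0.006, "ax": 0, "ay": 0, "az": 0}, {"dx": 0, "dy": 0, "dz": 0.012, "ax": 0, "ay": 0, "az": 0}, {"dx": 0, "dy": 0, "dz": 0.018, "ax": 0, "ay": 0, "az": 0}, {"dx": 0, "dy": 0, "dz": 0.021, "ax": 0, "ay": 0, "az": 0}, {"dx": 0, "dy": 0, "dz": 0.021, "ax": 0, "ay": 0, "az": 0}]}}

```text
t: 17.52
ee_pos: [0.4316, 0.1459, 0.2318]
tcp_rot: [0.0, 0.889, 0.457, -0.0]
force: [-0.3, -0.1, -1.0]
width: 0.0446
grasp_force: 30.0
```

>>> {"fn": "servo_tool", "kwargs": {"targets": [{"dx": 0, "dy": 0, "dz": 0.001, "ax": 0, "ay": 0, "az": 0}, {"dx": 0, "dy": 0, "dz": 0.002, "ax": 0, "ay": 0, "az": 0}, {"dx": 0, "dy": 0, "dz": 0.002, "ax": 0, "ay": 0, "az": 0}]}}

```text
t: 17.9
ee_pos: [0.4316, 0.1459, 0.23]
tcp_rot: [0.0, 0.889, 0.457, -0.0]
force: [-0.8, -0.8, -0.6]
width: 0.0438
grasp_force: 30.0
```

```bash
python3 st.py
```

```text
a,e,z 0.371 -0.2643 0.1516 F a,e,z -1.1 0.1 -0.6 M a,e,z -0.02 -0.0 -0.03 w 0.0438 yaw/lean -125.86 0.02 17.9
```

Bottom at about 0.104. Stepping down to contact.

>>> {"fn": "servo_tool", "kwargs": {"targets": [{"dx": 0, "dy": 0, "dz": 0.001, "ax": 0, "ay": 0, "az": 0}, {"dx": 0, "dy": 0, "dz": 0.0015, "ax": 0, "ay": 0, "az": 0}, {"dx": 0, "dy": 0, "dz": 0.0015, "ax": 0, "ay": 0, "az": 0}]}}

```text
t: 18.27
ee_pos: [0.4316, 0.1459, 0.2284]
tcp_rot: [0.0, 0.889, 0.457, -0.0]
force: [0.1, 0.1, -0.9]
width: 0.0441
grasp_force: 30.0
```

>>> {"fn": "servo_tool", "kwargs": {"targets": [{"dx": 0, "dy": 0, "dz": 0.001, "ax": 0, "ay": 0, "az": 0}, {"dx": 0, "dy": 0, "dz": 0.0015, "ax": 0, "ay": 0, "az": 0}, {"dx": 0, "dy": 0, "dz": 0.0015, "ax": 0, "ay": 0, "az": 0}]}}

```text
t: 18.65
ee_pos: [0.4316, 0.1459, 0.227]
tcp_rot: [0.0, 0.889, 0.457, -0.0]
force: [-0.6, -0.4, -0.3]
width: 0.0444
grasp_force: 30.0
```

```bash
python3 st.py
```

```text
a,e,z 0.3711 -0.2644 0.1486 F a,e,z -0.7 0.3 -0.3 M a,e,z 0.0 -0.0 -0.07 w 0.0444 yaw/lean -119.57 0.02 18.65
```

>>> {"fn": "servo_tool", "kwargs": {"targets": [{"dx": 0, "dy": 0, "dz": 0.001, "ax": 0, "ay": 0, "az": 0}, {"dx": 0, "dy": 0, "dz": 0.001, "ax": 0, "ay": 0, "az": 0}]}}

```text
t: 18.9
ee_pos: [0.4317, 0.1459, 0.2262]
tcp_rot: [0.0, 0.889, 0.457, 0.0]
force: [-0.8, -1.1, 3.6]
width: 0.0448
grasp_force: 30.0
```

>>> {"fn": "servo_tool", "kwargs": {"targets": [{"dx": 0, "dy": 0, "dz": 0.001, "ax": 0, "ay": 0, "az": 0}, {"dx": 0, "dy": 0, "dz": 0.001, "ax": 0, "ay": 0, "az": 0}]}}

```text
t: 19.15
ee_pos: [0.4318, 0.1459, 0.2255]
tcp_rot: [0.0, 0.889, 0.457, 0.0]
force: [-1.9, -0.8, 8.8]
width: 0.0445
grasp_force: 30.0
```

```bash
python3 st.py
```

```text
a,e,z 0.3712 -0.2646 0.1471 F a,e,z -1.8 1.1 8.8 M a,e,z 0.1 0.3 0.06 w 0.0445 yaw/lean -14.14 0.04 19.15
```

On the plate. Releasing partway and rising straight up.

>>> {"fn": "servo_tool", "kwargs": {"targets": [{"dx": 0, "dy": 0, "dz": -0.001, "ax": 0, "ay": 0, "az": 0}, {"dx": 0, "dy": 0, "dz": -0.001, "ax": 0, "ay": 0, "az": 0}, {"dx": 0, "dy": 0, "dz": -0.001, "ax": 0, "ay": 0, "az": 0}, {"dx": 0, "dy": 0, "dz": -0.001, "ax": 0, "ay": 0, "az": 0}, {"dx": 0, "dy": 0, "dz": -0.001, "ax": 0, "ay": 0, "az": 0}], "fingers": -0.7}}

```text
t: 19.77
ee_pos: [0.4316, 0.1459, 0.2259]
tcp_rot: [0.0, 0.889, 0.457, -0.0]
force: [0.5, -0.3, -0.1]
width: 0.0799
grasp_force: 0.0
```

>>> {"fn": "servo_tool", "kwargs": {"targets": [{"dx": 0, "dy": 0, "dz": -0.02, "ax": 0, "ay": 0, "az": 0}, {"dx": 0, "dy": 0, "dz": -0.06, "ax": 0, "ay": 0, "az": 0}, {"dx": 0, "dy": 0, "dz": -0.11, "ax": 0, "ay": 0, "az": 0}, {"dx": -0.04, "dy": 0, "dz": -0.14, "ax": 0, "ay": 0, "az": 0}, {"dx": -0.1, "dy": 0, "dz": -0.14, "ax": 0, "ay": 0, "az": 0}, {"dx": -0.14, "dy": 0.03, "dz": -0.14, "ax": 0, "ay": 0, "az": 0}, {"dx": -0.14, "dy": 0.05, "dz": -0.14, "ax": 0, "ay": 0, "az": 0}]}}

```text
t: 20.65
ee_pos: [0.3904, 0.001, 0.3666]
tcp_rot: [0.001, 0.89, 0.456, 0.001]
force: [-0.7, 1.1, 1.1]
width: 0.0797
grasp_force: 0.0
```

```bash
python3 - <<'E'
from h import *
import st
o=np.zeros((600,800,3),np.uint8)
for n in("scene","top"):
    im,d=imaging.camera(n); cv2.imwrite(f"pics/{n}4.png",im)
    P,uv=cloud(n,d);a=P[:,:2]@st.u-.5207;e=P[:,:2]@st.l+.2645;z=P[:,2]
    k=(abs(a+.15)<.04)&(abs(e)<.035)&(z>.165)&(z<.21)
    if k.sum():print(n,"spool top",k.sum(),"a",np.percentile(a[k],[2,50,98]).round(4),"e",np.percentile(e[k],[2,50,98]).round(4),"z",np.percentile(z[k],[2,50,98]).round(4))
    k=(a>-.12)&(a<-.02)&(abs(e)>.009)&(abs(e)<.016)&(z>.09)&(z<.115);print("strip z fit",np.polyfit(a[k],z[k],1).round(4))
    if n=="scene":o[:480,:400]=cv2.resize(im[140:260,315:415],None,fx=4,fy=4,interpolation=2)
    else:o[:560,400:]=cv2.resize(im[220:360,180:280],None,fx=4,fy=4,interpolation=2)
cv2.imwrite("pics/crop6.png",o)
E
```

```text
a,e,z 0.2295 -0.3159 0.2882 F a,e,z 0.5 1.2 1.1 M a,e,z -0.05 0.0 -0.01 w 0.0797 yaw/lean -23.14 0.09 20.65
scene spool top 227 a [-0.1727 -0.1518 -0.1325] e [-0.0246 -0.0091  0.0197] z [0.1658 0.1835 0.1891]
strip z fit [0.0656 0.1073]
top spool top 449 a [-0.1745 -0.1538 -0.1337] e [-0.0187  0.0021  0.0225] z [0.181  0.185  0.1883]
strip z fit [0.0387 0.1042]
```

View pics/crop6.png

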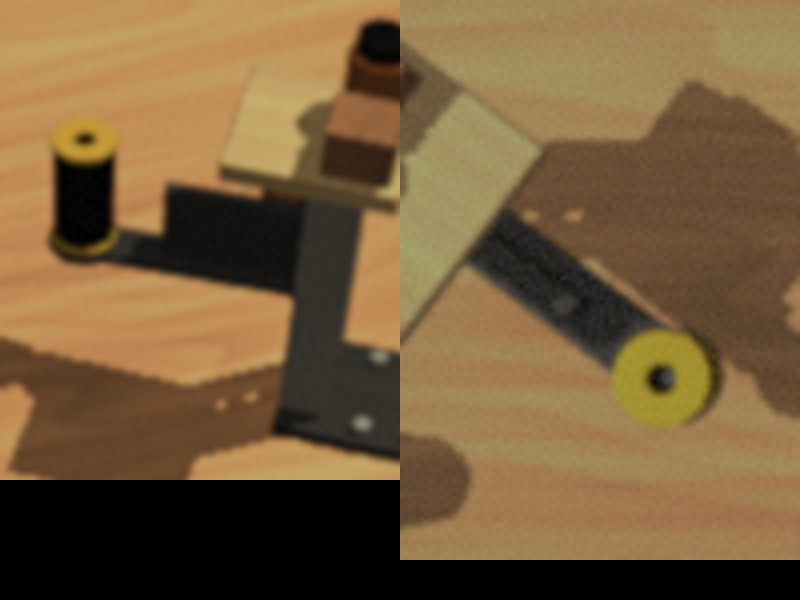

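Crop 6: the spool stands on the plate with the spindle visible in its hole (top crop (660,378)). Its top is at 0.185, which is the plate's 0.100 plus 85 mm, so it is fully down. The bracket is still hooked and the gripper is clear. Handing in.

```bash
python3 -c "
from cell import r
print(r.job_done())"
```

```text
the job is handed in; nothing more can be done
None
```

The job is handed in, with no verdict returned: the bracket is hooked and seated in the top two slots (its front end droops about 2° under its own weight), and the tall spool stands fully down on its plate over the spindle.

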